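# Size two spacer sleeves in the graded block and count the three on the tally counter

## Robot

A 6-joint arm with a two-finger parallel gripper is mounted at the origin on a cart in front of the work surface, level with it; the furniture and walls round the work are solid. World frame = base frame: x ahead of the robot, y to its left, z up, the work surface at z = 0. Lengths are in m, angles in rad, forces in N, time in s.
With the tool pointing down it reaches from about 0.35 to 0.975 m from the base axis. Payload 4.9 kg.
Tool frame: the origin (TCP) lies midway between the tips of the shut fingers; the grasp point (between the pads) lies manip.tcp_to_grasp behind it (manip.tcp_to_grasp is the distance from the TCP to the grasp point, in m); z points along the fingers, y is the line along which they close (so a half turn about z gives the same grasp; the last joint's range is limited). The gripper opens to 85 mm and grips with 20 to 120 N. Pads are 22 mm wide; open, the fingers measure 114 mm over their backs; the gripper's body (76 mm by 85 mm) begins 54 mm behind the grasp point. The pads swing forward as they close: fully open they stand 13 mm farther back than shut.
Start: joints at [-1.409, 0.053, 1.613, -0, 1.476, -0.119], TCP at [0.173, -0.601, 0.231] pointing down, gripper open.
Joint ranges: [-3.01, 3.01], [-1.01, 2.22], [0.06, 2.58], [-1.02, 4.17], [0.09, 2.62], [-3.14, 3.14]. Speed limits (rad/s): [2.57, 2.57, 3.14, 3.14, 3.14, 3.14].

## Interface

Orientations are given as a unit quaternion [w, x, y, z].
In Python, from plant import manip, grab_frame, calibration, job_done gives the robot as it stands.
- The arm moves only by the tool send_rows, never from a script. Its argument "rows" is a list of rows, each an object of numbers: "x", "y", "z": the shift along the tool's x, y, z normalised to -1 to 1, where 1 is 15 cm; "wx", "wy", "wz": the turn, a rotation vector about the tool's x, y, z normalised to -1 to 1, where 1 is pi/4 rad; "hand": the opening, from -1 (shut) to 1 (fully open). In form: [{"x": .., "y": .., "z": .., "wx": .., "wy": .., "wz": .., "hand": ..}, ...]. A call has exactly 10 rows; each row shifts and turns the commanded pose from where the row before left it, along the tool's axes as they then stand; what a row does not reach is not made up. A row lasts 1/12 s, in which the tool goes at most 41.7 mm and 7.16 degrees, less where a joint would pass 70% of its speed; a pose out of reach is approached as far as the arm can. A call with a number of a shift or a turn outside -1 to 1 is refused whole. A call with a gripper value outside its range is refused whole. The fingers move at their own pace and stop on an object; the grip force is fixed at half the most. Time passes only in rows, so rows that do not move let the fingers close, or fill a call up. It gives the time, the measured TCP pose, the force, the opening and the grip force at its end, in the units of the state.
- manip.state(): the state, without advancing time (a new reading comes with each control period).
- grab_frame(name): name is "scene" or "top"; returns the picture (480x640x3 uint8, blue, green, red); there is no depth.
- calibration(name): a dict with "camera_matrix" (3x3 intrinsics, pixels), "k1" (the pictures are not rectified: a ray, as slopes to the right and down, at radius r is drawn at 1 + k1 r^2 times it, then the intrinsics apply), "R" (3x3) and "t" (3): a world point X has camera coordinates R X + t. Camera axes: x right, y down, z forward; pixel columns grow to the right and rows downward; lengths in m; the calibration is good to about 2 mm. A picture is of the moment at which its call begins. calibration takes no time and is no camera call.
- job_done(): hands the job in; it is judged then, once.
The state is a dict: "time": time; "joint_pos": joint angles; "joint_vel": joint speeds; "joint_efforts": joint torques, N m; "tool_pos": TCP position; "tool_rot": TCP orientation; "contact_force": force on the tool from outside, world axes, zero at the start; "ft_torque": the same for the moment, N m; "gripper_width": opening from 0.0 (shut) to 1.0 (fully open); "grasp_force": force on a finger pad.
Only numpy, scipy, OpenCV 4.12 (cv2) and the standard library are available. Lean on these libraries where they do the work, as an engineer would, in place of code of your own. Each camera call takes 0.05 s, during which the arm holds its last target. There are 200 camera calls.

## Task

Size the two loose spacer sleeves: stand each one fully home in the hole of the aluminium sizing block that it just fits, the narrowest it will go into. Then count the three sleeves now in the block on the tally counter: squeeze its thumb lever fully in three times, letting it spring right back each time. Leave the counter lying flat and let go of it, and leave everything else on the bench where it stands.

Things in the scene. Friction and masses are not known exactly. Their poses are not given: they have to be found in the camera images.
- block: Aluminium sizing block screwed to the bench (cannot move), 56 (x) x 201.5 (y) x 32 mm high, with one straight row of five round blind holes along its y axis, graded from narrow (+y end) to wide (-y end), for sleeves of 18, 22, 26, 30 and 34 mm. Each hole is 1.5 mm wider than its sleeve, 22 mm deep, mouth chamfered 1.5 mm. Origin: centre of the underside; z up. Only the 30 mm hole is filled.
- block_hole0 (a point): Centre of the mouth of the block's hole for 18 mm sleeves (hole 19.5 mm wide), level with the block's top, 32 mm above the bench; in the block's frame at x 0, y 79 mm. Axes as the block's; the hole's floor lies 22 mm below.
- block_hole1 (a point): Centre of the mouth of the block's hole for 22 mm sleeves (hole 23.5 mm wide), level with the block's top, 32 mm above the bench; in the block's frame at x 0, y 47.5 mm. Axes as the block's; the hole's floor lies 22 mm below.
- block_hole2 (a point): Centre of the mouth of the block's hole for 26 mm sleeves (hole 27.5 mm wide), level with the block's top, 32 mm above the bench; in the block's frame at x 0, y 12 mm. Axes as the block's; the hole's floor lies 22 mm below.
- block_hole3 (a point): Centre of the mouth of the block's hole for 30 mm sleeves (hole 31.5 mm wide), level with the block's top, 32 mm above the bench; in the block's frame at x 0, y -27.5 mm. Axes as the block's; the hole's floor lies 22 mm below.
- block_hole4 (a point): Centre of the mouth of the block's hole for 34 mm sleeves (hole 35.5 mm wide), level with the block's top, 32 mm above the bench; in the block's frame at x 0, y -71 mm. Axes as the block's; the hole's floor lies 22 mm below.
- sleeve_22: Loose plain round steel spacer sleeve, 22 mm outside diameter, 50 mm tall, 11 mm bore, 111 g (may be 0.75 to 1.3 of that), standing upright on the bench at the start. Origin: centre of its lower end; z along its axis, up. Home in its hole it stands 28 mm above the block.
- sleeve_26: Loose plain round steel spacer sleeve, 26 mm outside diameter, 50 mm tall, 11 mm bore, 170 g (may be 0.75 to 1.3 of that), standing upright on the bench at the start. Origin: centre of its lower end; z along its axis, up. Home in its hole it stands 28 mm above the block.
- sleeve_30: A third, loose steel spacer sleeve, 30 mm outside diameter, 50 mm tall, already home in its hole of the block. Origin: centre of its lower end; z up. It stays there.
- tally: Hand tally counter (60 g) lying loose on its flat back, 55 x 73 x 29 mm: a round grey drum, 43 mm wide and 28 mm high, centred at x -6, y -5 mm, with the thumb lever along its +x side, a small reset knob at y -31 mm and a finger ring. Origin: on the bench under the middle of its outline; z up. It slides if the lever alone is pushed: squeeze drum and lever together.
- tally_squeeze (a point): Point midway between the drum's far side and the lever's outer face, 16 mm above the bench, at x 0, y -14 mm of the counter, whose axes it shares. Fingers closing here along x press the lever: drum and lever are 55 mm across. The lever's face lies at x +28 mm, y -23 to +9, 11 to 21 mm above the bench; it pivots about an upright axis near y +8, its free end is at -y.
- tally_lever (a joint): Thumb lever of the tally counter: 0 at rest, -0.209 rad fully pressed in towards the drum (free end about 5 mm in). A spring pushes it back to 0 as soon as it is let go; full press takes about 5 N. A press counts when it goes beyond -0.17 and a return when it is back above -0.04.
- flap_edge (a point): Middle of the near edge of the open carton flap that juts out level, 138 mm above the bench, behind the block: solid, it runs from 145 mm left to 145 mm right (y) of this point and from here away from the robot. Carry things past in front of it or well above it.
- bolt_a: Bystander: a hex bolt standing on its head with a washer on it, 28 mm wide, height 47 mm; loose; origin at the centre of its underside. Leave it where it is.
- bolt_d: Bystander: a hex bolt lying down, 37x45x17 mm; loose; origin at the centre of its underside. Leave it where it is.
- bolt_e: Bystander: a hex bolt lying down, 28x48x17 mm; loose; origin at the centre of its underside. Leave it where it is.

How it is judged:
By the outcome, as a careful person would: the job done as asked, in the order asked, and still so for the second after the job is handed in, with the robot touching nothing.
It also fails if it takes over 72 s, if anything falls off the work surface, if the arm or the gripper's body presses on something with over 40 N, if the wrist force passes 120 N, or if a joint passes its speed limit or range.

## Working session

There is one attempt and no reset: what is moved stays moved. The work goes in short steps, Python scripts to look and compute and a tool call to move; the robot and the scene stay as the last step left them, time stands still between calls to the robot, and variables do not carry over. Pictures are saved under pics/ and viewed, at most 12 in all, crops included, and the job is handed in when it is done.

Besides the shell and the picture viewer there is one more tool, called after "Request:" as name(argument=value, ...), one argument or row to a line, values as JSON. send_rows: Moves the arm, as the interface text tells. Scaled input: -1 to 1 covers 15 cm each way for a shift and pi/4 rad each way for a turn. Its arguments: {"type":"object","properties":{"rows":{"type":"array","items":{"type":"object","properties":{"x":{"type":"number","minimum":-1,"maximum":1},"y":{"type":"number","minimum":-1,"maximum":1},"z":{"type":"number","minimum":-1,"maximum":1},"wx":{"type":"number","minimum":-1,"maximum":1},"wy":{"type":"number","minimum":-1,"maximum":1},"wz":{"type":"number","minimum":-1,"maximum":1},"hand":{"type":"number"}}}}},"required":["rows"]}

```bash
ls; mkdir -p pics
python3 - <<'E'
from plant import manip, grab_frame, calibration
import cv2
for n in("scene","top"):
    cv2.imwrite(f"pics/{n}0.png",grab_frame(n)); c=calibration(n); print(n,c)
print(manip.tcp_to_grasp, manip.state())
E
```

```text
pics
scene {'camera_matrix': array([[498.95519238,   0.        , 311.80919972],
       [  0.        , 498.95519238, 242.37655776],
       [  0.        ,   0.        ,   1.        ]]), 'k1': 0.01119305605665076, 'R': array([[ 7.10623996e-01, -7.03571429e-01,  8.84062388e-04],
       [-2.67692479e-01, -2.71537420e-01, -9.24450197e-01],
       [ 6.50656802e-01,  6.56699835e-01, -3.81301787e-01]]), 't': array([-0.38411072,  0.23139278,  0.79928103])}
top {'camera_matrix': array([[608.43418979,   0.        , 324.68118113],
       [  0.        , 608.43418979, 238.0590477 ],
       [  0.        ,   0.        ,   1.        ]]), 'k1': -0.20420661434101017, 'R': array([[-0.01821004, -0.99980321, -0.00787041],
       [-0.99112626,  0.01908753, -0.13154622],
       [ 0.13167056,  0.00540511, -0.99127879]]), 't': array([-0.03059222,  0.52473258,  1.47681403])}
0.0187 {'time': 0.1, 'joint_pos': array([-1.40901778e+00,  5.32710843e-02,  1.61415249e+00, -3.32065055e-05,
        1.47599386e+00, -1.19008825e-01]), 'joint_vel': array([-2.18258582e-04, -2.18217567e-03, -2.19937952e-03,  5.15472073e-04,
        1.41405766e-03,  1.67899063e-05]), 'joint_efforts': array([-6.95836352e-04, -3.94904959e+01, -3.71366322e+01, -1.58346743e-04,
        3.96289834e-03, -8.54556447e-06]), 'tool_pos': array([ 0.17309035, -0.59997   ,  0.23020071]), 'tool_rot': array([-9.11828446e-04,  9.90160349e-01,  1.39934449e-01, -3.60333320e-05]), 'contact_force': array([ 0.37695164, -0.65556879,  0.6462333 ]), 'ft_torque': array([ 0.02853736, -0.04338958, -0.03602833]), 'grasp_force': 0.0, 'gripper_width': 1.0028671048253768}
```

View pics/scene0.png

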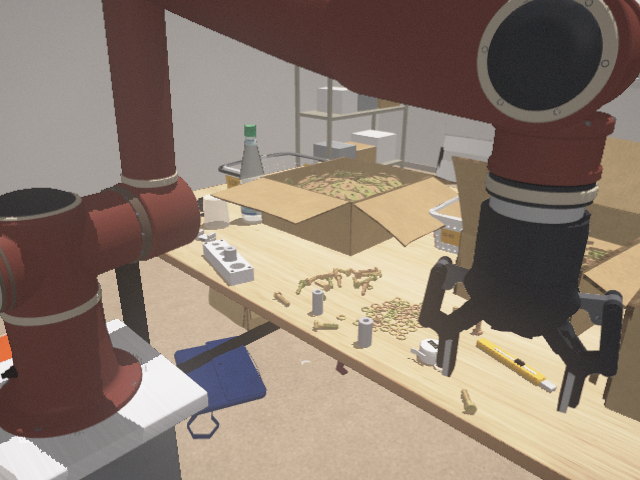

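View pics/top0.png

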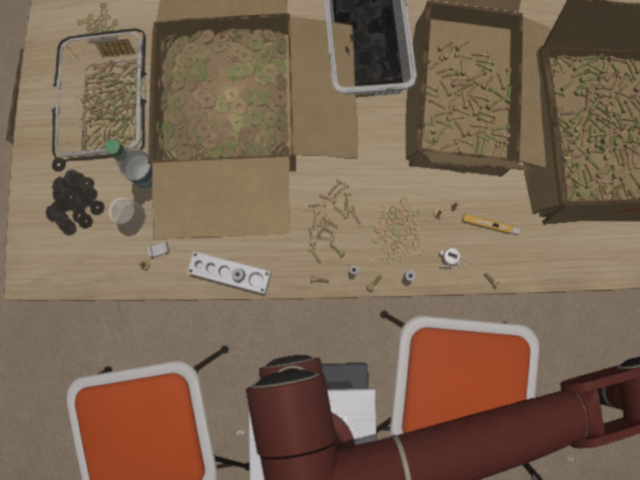

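The top view shows the block near (230,272), sleeves near (353,271) and (410,277), and the counter near (452,257). The carton flap edge is near row 235. I'll zoom in on those.

Run:
```python
import cv2,numpy as np
t=cv2.imread("pics/top0.png")
f=lambda a,s:cv2.resize(a,None,fx=s,fy=s,interpolation=cv2.INTER_CUBIC)
a=f(t[240:305,335:475],5)
b=f(t[245:300,180:280],5); b=cv2.copyMakeBorder(b,0,0,0,200,0)
cv2.imwrite("pics/c1.png",np.vstack([a,b]))
s=cv2.imread("pics/scene0.png")
a=f(s[225:295,190:340],5)[:, :750]; b=f(s[280:365,300:450],2.6)
b=cv2.copyMakeBorder(b,0,0,0,750-b.shape[1],0)
cv2.imwrite("pics/c2.png",np.vstack([a,b]))
```

```text
(no output)
```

View pics/c1.png

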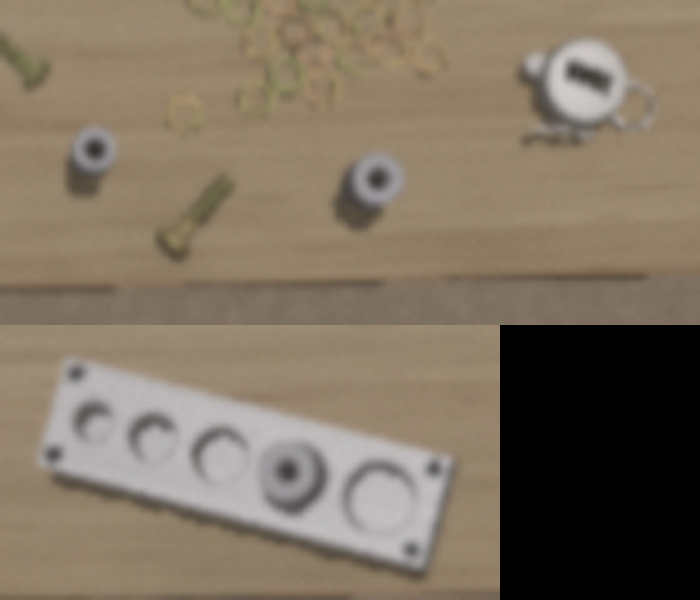

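View pics/c2.png

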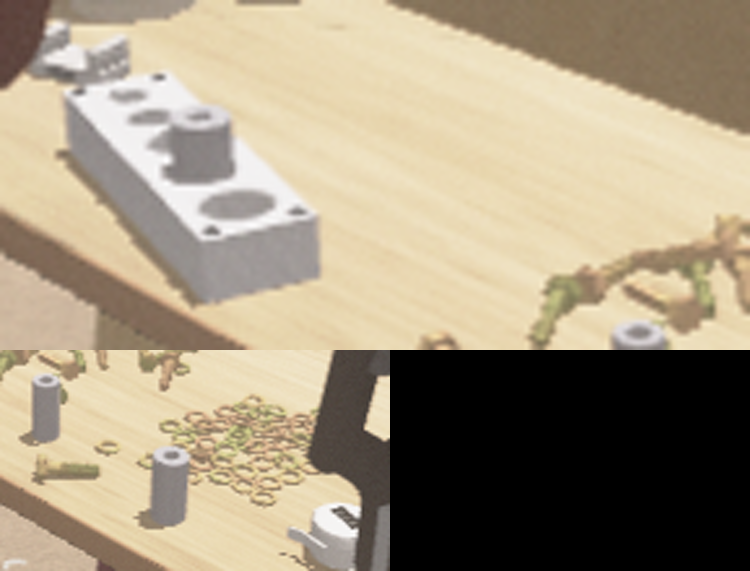

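The crops show the small sleeve (22) at top pixel (354,270) and the larger one (26) at (410,276). The drum is at (452,256), with its knob to the left, ring to the right and lever below it (towards the robot). Holes run narrow on the left to wide on the right, with the 30 mm sleeve at about (237,274).

```bash
cat > h.py <<'E'
import cv2,numpy as np
from plant import calibration
C={n:calibration(n) for n in("scene","top")}
def proj(n,X):
    c=C[n];p=np.atleast_2d(X)@c["R"].T+c["t"];s=p[:,:2]/p[:,2:];s=s*(1+c["k1"]*(s**2).sum(1,keepdims=True))
    return s*c["camera_matrix"][0,0]+c["camera_matrix"][:2,2]
def ray(n,u):
    c=C[n];d=(np.array(u,float)-c["camera_matrix"][:2,2])/c["camera_matrix"][0,0];s=d.copy()
    for _ in range(10): s=d/(1+c["k1"]*(s@s))
    return -c["R"].T@c["t"], c["R"].T@np.append(s,1)
def plane(n,u,z):
    o,d=ray(n,u);return o+d*(z-o[2])/d[2]
def tri(a,b):
    A=[];B=[]
    for n,u in(("scene",a),("top",b)):
        o,d=ray(n,u);d=d/np.linalg.norm(d);P=np.eye(3)-np.outer(d,d);A.append(P);B.append(P@o)
    return np.linalg.lstsq(np.vstack(A),np.hstack(B),rcond=None)[0]
E
cat > m.py <<'E'
from h import *
np.set_printoptions(precision=4,suppress=True)
t=cv2.imread("pics/top0.png");s=cv2.imread("pics/scene0.png")
def comps(img,x0,y0,x1,y1,f,minA=6):
    m=np.zeros(img.shape[:2],np.uint8);m[y0:y1,x0:x1]=f(img[y0:y1,x0:x1].astype(int))*255
    n,l,st,ce=cv2.connectedComponentsWithStats(m)
    return [(st[i].tolist(),ce[i],l==i) for i in range(1,n) if st[i][4]>=minA]
blue=lambda a:(a[...,0]>=a[...,2]-6)&(a.sum(2)>250)
print("sleeves top");
for st,ce,_ in comps(t,340,255,425,290,blue): print(st,ce,plane("top",ce,.05))
dark=lambda a:(a.sum(2)<260)
print("bores")
for x0,y0,x1,y1,z in((349,264,359,276,.05),(405,270,416,282,.05),(231,268,244,280,.06)):
    p=t[y0:y1,x0:x1].sum(2).astype(float)
    p=np.clip(np.median(p)*.8-p,0,None)
    yy,xx=np.mgrid[y0:y1,x0:x1];c=((xx*p).sum()/p.sum(),(yy*p).sum()/p.sum());print(c,plane("top",c,z))
print("block top")
for st,ce,m in comps(t,180,245,280,300,lambda a:(a.min(2)>125)&(a[...,0]>a[...,2]-12),200):
    cn=cv2.findContours(m.astype(np.uint8),0,1)[0][0];r=cv2.minAreaRect(cn);b=cv2.boxPoints(r)
    W=np.array([plane("top",q,.032) for q in b]);print(st,r,"\n",W,W.mean(0),np.linalg.norm(np.diff(W,axis=0),axis=1))
print("flap", [plane("top",q,.138) for q in((152,232),(222,235),(289,237))])
print("scene sleeves")
for st,ce,_ in comps(s,300,280,380,352,lambda a:(a[...,0]>=a[...,2]-2)&(a.sum(2)>200)): print(st,ce)
for u in((452,256.4),): print("drum",plane("top",u,.028))
print("knob",plane("top",(441.6,253.4),.015),"ring",plane("top",(463,261),.005),"lever",plane("top",(440,266.5),.016),plane("top",(453,266),.016))
E
python3 m.py
```

```text
sleeves top
[350, 266, 7, 9, 45] [353.1333 270.0222] [ 0.4419 -0.1086  0.05  ]
[405, 272, 10, 9, 65] [409.3692 275.9077] [ 0.4246 -0.246   0.05  ]
bores
(np.float64(351.97229519942687), np.float64(272.00346310007166)) [ 0.4371 -0.1056  0.05  ]
(np.float64(407.8698982268387), np.float64(277.92760465848284)) [ 0.4197 -0.2422  0.05  ]
(np.float64(238.97342226782968), np.float64(274.9515649050795)) [0.434  0.1699 0.06  ]
block top
[188, 252, 82, 41, 1608] ((228.76763916015625, 272.371337890625), (79.61775970458984, 22.35223388671875), 14.931416511535645) 
 [[0.4431 0.3046 0.032 ]
 [0.4972 0.2902 0.032 ]
 [0.4426 0.0963 0.032 ]
 [0.3894 0.1111 0.032 ]] [0.4431 0.2005 0.032 ] [0.056  0.2014 0.0553]
flap [array([0.5326, 0.3664, 0.138 ]), array([0.5221, 0.1982, 0.138 ]), array([0.5144, 0.0416, 0.138 ])]
scene sleeves
drum [ 0.4725 -0.3583  0.028 ]
knob [ 0.4819 -0.3346  0.015 ] ring [ 0.4624 -0.391   0.005 ] lever [ 0.4488 -0.329   0.016 ] [ 0.4493 -0.3623  0.016 ]
```

```bash
cat > m2.py <<'E'
from h import *
np.set_printoptions(precision=4,suppress=True)
t=cv2.imread("pics/top0.png");s=cv2.imread("pics/scene0.png")
def bore(img,c,r):
    g=img.sum(2).astype(float);c=np.array(c,float)
    yy,xx=np.mgrid[:480,:640]
    for _ in range(8):
        k=np.hypot(xx-c[0],yy-c[1])<r
        th=np.percentile(g[k],60);w=np.clip(th-g,0,None)*k
        c=np.array([(xx*w).sum(),(yy*w).sum()])/w.sum()
    return c
for nm,a,b,z in(("22",(353.6,269.2),(317.3,291.5),.05),("26",(410,275.4),(365.4,320.4),.05),("30",(237.6,273.6),(230.2,248),.06)):
    p=bore(t,a,3.2);q=bore(s,b,3.2)
    print(nm,p,plane("top",p,z),q,plane("scene",q,z),tri(q,p))
b=np.array([.4431,.2005]);th=-np.arctan2(.0540,.1936)
print(th,"h1,2,3",[b+y*np.array([-np.sin(th),np.cos(th)]) for y in(.0475,.012,-.0275)])
# block corners predicted in scene
R=np.array([[np.cos(th),-np.sin(th)],[np.sin(th),np.cos(th)]])
cs=[np.append(b+R@v,.032) for v in([-.028,-.1007],[.028,-.1007],[-.028,.1007],[.028,.1007])]
P=proj("scene",cs);print("scene corners",P,(P-[190,225])*5)
P=proj("scene",[[.4725,-.3583,.028]]);print(P)
E
python3 m2.py
```

```text
22 [353.5212 269.4356] [ 0.4433 -0.1095  0.05  ] [314.3182 297.6364] [ 0.4205 -0.1281  0.05  ] [ 0.443  -0.1087  0.034 ]
26 [410.1136 275.304 ] [ 0.426  -0.2479  0.05  ] [365.6353 320.0577] [ 0.4273 -0.2512  0.05  ] [ 0.4272 -0.2492  0.049 ]
30 [237.0481 273.7334] [0.4371 0.1746 0.06  ] [225.9629 252.6399] [0.4142 0.1527 0.06  ] [0.4356 0.1786 0.0456]
-0.272012153014153 h1,2,3 [array([0.4559, 0.2463]), array([0.4463, 0.2121]), array([0.4357, 0.174 ])]
scene corners [[228.5368 272.6481]
 [251.8397 267.4336]
 [200.7714 242.513 ]
 [221.7122 238.5378]] [[192.6839 238.2407]
 [309.1986 212.1678]
 [ 53.8572  87.5652]
 [158.561   67.6891]]
[[430.0619 344.6949]]
```

Create d.py:
```python
# usage: d.py x y z psi_deg -> shift in present tool axes (norm units), then wz
import sys,numpy as np
from plant import manip
from scipy.spatial.transform import Rotation as Ro
s=manip.state();q=s["tool_rot"];R=Ro.from_quat(q[[1,2,3,0]]).as_matrix()
psi=np.degrees(np.arctan2(R[1,0],R[0,0]))
print("t %.2f"%s["time"],"tcp",s["tool_pos"].round(4),"psi %.2f"%psi,"tilt",R[:2,2].round(4),"F",s["contact_force"].round(1),"w %.1fmm"%(85*s["gripper_width"]),"g %.1f"%s["grasp_force"],"q",s["joint_pos"].round(2))
if len(sys.argv)>1:
    x,y,z,p=map(float,sys.argv[1:])
    d=np.array([x,y,z])-s["tool_pos"];c=np.radians(psi)
    a=np.array([d[0]*np.cos(c)+d[1]*np.sin(c),d[0]*np.sin(c)-d[1]*np.cos(c),-d[2]])/.15
    w=-((p-psi+180)%360-180)/45
    print("shift",a.round(3),"min rows %.1f"%(np.linalg.norm(a[:2])/.278),"wz %.3f"%w,"rows %.1f"%(abs(w)/.159))
```

```text
(no output)
```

Request:
send_rows(
  rows=[
    {"x": 0.19, "y": -0.19, "hand": 0.06},
    {"x": 0.19, "y": -0.19, "hand": 0.06},
    {"x": 0.19, "y": -0.19, "hand": 0.06},
    {"x": 0.19, "y": -0.19, "hand": 0.06},
    {"x": 0.19, "y": -0.19, "hand": 0.06},
    {"x": 0.19, "y": -0.19, "hand": 0.06},
    {"x": 0.19, "y": -0.19, "hand": 0.06},
    {"x": 0.19, "y": -0.19, "hand": 0.06},
    {"x": 0.19, "y": -0.19, "hand": 0.06},
    {"x": 0.19, "y": -0.19, "hand": 0.06},
  ],
)

```text
invalid input at $.rows[0]: expected keys x, y, z, wx, wy, wz, hand
```

```bash
python3 d.py .4433 -.1095 .09 -15.6;python3 - <<'E'
from plant import grab_frame
import cv2
s=grab_frame("scene");cv2.imwrite("pics/s1.png",s)
E
```

```text
t 0.10 tcp [ 0.1731 -0.6     0.2302] psi 16.09 tilt [-0.0003  0.0018] F [ 0.4 -0.7  0.6] w 85.2mm g 0.0 q [-1.41  0.05  1.61 -0.    1.48 -0.12]
shift [ 2.637 -2.643  0.935] min rows 13.4 wz 0.704 rows 4.4
```

Request:
send_rows(
  rows=[
    {"x": 0.19, "y": -0.19, "z": 0, "wx": 0, "wy": 0, "wz": 0, "hand": 0.06},
    {"x": 0.19, "y": -0.19, "z": 0, "wx": 0, "wy": 0, "wz": 0, "hand": 0.06},
    {"x": 0.19, "y": -0.19, "z": 0, "wx": 0, "wy": 0, "wz": 0, "hand": 0.06},
    {"x": 0.19, "y": -0.19, "z": 0, "wx": 0, "wy": 0, "wz": 0, "hand": 0.06},
    {"x": 0.19, "y": -0.19, "z": 0, "wx": 0, "wy": 0, "wz": 0, "hand": 0.06},
    {"x": 0.19, "y": -0.19, "z": 0, "wx": 0, "wy": 0, "wz": 0, "hand": 0.06},
    {"x": 0.19, "y": -0.19, "z": 0, "wx": 0, "wy": 0, "wz": 0, "hand": 0.06},
    {"x": 0.19, "y": -0.19, "z": 0, "wx": 0, "wy": 0, "wz": 0, "hand": 0.06},
    {"x": 0.19, "y": -0.19, "z": 0, "wx": 0, "wy": 0, "wz": 0, "hand": 0.06},
    {"x": 0.19, "y": -0.19, "z": 0, "wx": 0, "wy": 0, "wz": 0, "hand": 0.06},
  ],
)

```text
time: 0.98
tool_pos: [0.3684, -0.2458, 0.2311]
tool_rot: [0.0, 0.99, 0.14, 0.0]
contact_force: [1.1, -0.1, 0.9]
gripper_width: 0.528
grasp_force: 0.0
```

```bash
python3 d.py .4433 -.1095 .09 -15.6
```

```text
t 0.98 tcp [ 0.3684 -0.2458  0.2311] psi 16.06 tilt [ 0.0003 -0.0001] F [ 1.1 -0.1  0.9] w 44.9mm g 0.0 q [-0.76 -0.41  2.02  0.    1.53  0.53]
shift [ 0.731 -0.735  0.941] min rows 3.7 wz 0.703 rows 4.4
```

Request:
send_rows(
  rows=[
    {"x": 0.183, "y": -0.184, "z": 0, "wx": 0, "wy": 0, "wz": 0, "hand": 0.06},
    {"x": 0.183, "y": -0.184, "z": 0, "wx": 0, "wy": 0, "wz": 0, "hand": 0.06},
    {"x": 0.183, "y": -0.184, "z": 0, "wx": 0, "wy": 0, "wz": 0, "hand": 0.06},
    {"x": 0.182, "y": -0.183, "z": 0, "wx": 0, "wy": 0, "wz": 0, "hand": 0.06},
    {"x": 0, "y": 0, "z": 0.188, "wx": 0, "wy": 0, "wz": 0.141, "hand": 0.06},
    {"x": 0, "y": 0, "z": 0.188, "wx": 0, "wy": 0, "wz": 0.141, "hand": 0.06},
    {"x": 0, "y": 0, "z": 0.188, "wx": 0, "wy": 0, "wz": 0.141, "hand": 0.06},
    {"x": 0, "y": 0, "z": 0.188, "wx": 0, "wy": 0, "wz": 0.14, "hand": 0.06},
    {"x": 0, "y": 0, "z": 0.188, "wx": 0, "wy": 0, "wz": 0.14, "hand": 0.06},
    {"x": 0, "y": 0, "z": 0, "wx": 0, "wy": 0, "wz": 0, "hand": 0.06},
  ],
)

```text
time: 1.82
tool_pos: [0.4383, -0.1093, 0.0839]
tool_rot: [-0.002, 0.991, -0.136, -0.006]
contact_force: [-1.6, 1.1, -1.1]
gripper_width: 0.53
grasp_force: 0.0
```

```bash
python3 d.py .4433 -.1095 .027 -15.6
python3 - <<'E'
from plant import grab_frame
import cv2
s=grab_frame("scene");cv2.imwrite("pics/s2.png",s)
cv2.imwrite("pics/c3.png",cv2.resize(s[200:380,220:480],None,fx=3,fy=3,interpolation=cv2.INTER_CUBIC))
E
```

```text
t 1.82 tcp [ 0.4383 -0.1093  0.0839] psi -15.64 tilt [-0.0112  0.0048] F [-1.6  1.1 -1.1] w 45.1mm g 0.0 q [-0.41 -0.23  2.13  0.    1.25  1.43]
shift [ 0.033 -0.008  0.379] min rows 0.1 wz -0.001 rows 0.0
```

View pics/c3.png

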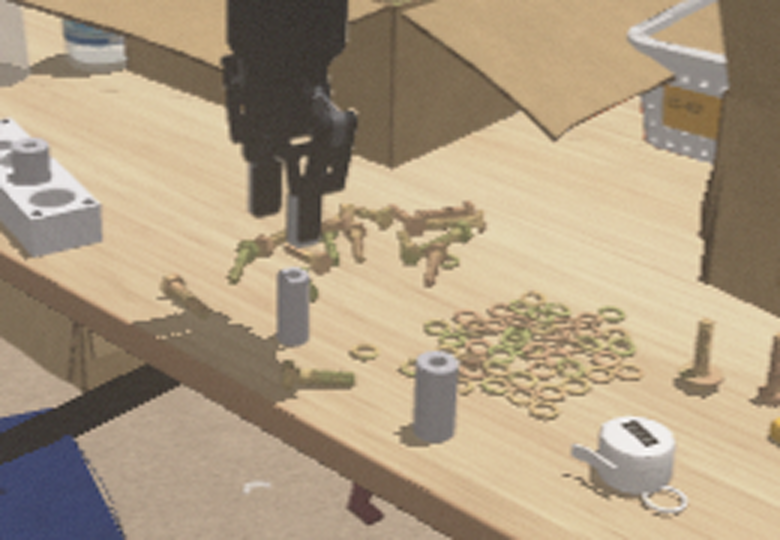

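The gripper hangs above and behind the 22 sleeve (sleeve top at crop (293,275)), with its fingers straddling it. The counter is clearly visible, drum at crop (637,440) and lever towards the robot at (585,455).

Request:
send_rows(
  rows=[
    {"x": 0, "y": 0, "z": 0.1, "wx": 0, "wy": 0, "wz": 0, "hand": 0.06},
    {"x": 0, "y": 0, "z": 0, "wx": 0, "wy": 0, "wz": 0, "hand": 0.06},
    {"x": 0, "y": 0, "z": 0, "wx": 0, "wy": 0, "wz": 0, "hand": 0.06},
    {"x": 0, "y": 0, "z": 0, "wx": 0, "wy": 0, "wz": 0, "hand": 0.06},
    {"x": 0, "y": 0, "z": 0.08, "wx": 0, "wy": 0, "wz": 0, "hand": 0.06},
    {"x": 0, "y": 0, "z": 0.08, "wx": 0, "wy": 0, "wz": 0, "hand": 0.06},
    {"x": 0, "y": 0, "z": 0.06, "wx": 0, "wy": 0, "wz": 0, "hand": 0.06},
    {"x": 0, "y": 0, "z": 0, "wx": 0, "wy": 0, "wz": 0, "hand": 0.06},
    {"x": 0, "y": 0, "z": 0, "wx": 0, "wy": 0, "wz": 0, "hand": 0.06},
    {"x": 0, "y": 0, "z": 0, "wx": 0, "wy": 0, "wz": 0, "hand": 0.06},
  ],
)

```text
time: 2.7
tool_pos: [0.4435, -0.1116, 0.0432]
tool_rot: [0.0, 0.991, -0.135, 0.001]
contact_force: [-0.4, -0.4, 0.6]
gripper_width: 0.526
grasp_force: 0.0
```

```bash
python3 d.py .4433 -.1095 .027 -15.6
```

```text
t 2.70 tcp [ 0.4435 -0.1116  0.0432] psi -15.53 tilt [ 0.0012 -0.0005] F [-0.4 -0.4  0.6] w 44.7mm g 0.0 q [-0.41 -0.16  2.15  0.    1.15  1.43]
shift [-0.005 -0.013  0.108] min rows 0.1 wz 0.002 rows 0.0
```

Request:
send_rows(
  rows=[
    {"x": -0.005, "y": -0.012, "z": 0.05, "wx": 0, "wy": 0, "wz": 0, "hand": 0.06},
    {"x": 0, "y": 0, "z": 0.058, "wx": 0, "wy": 0, "wz": 0, "hand": 0.06},
    {"x": 0, "y": 0, "z": 0, "wx": 0, "wy": 0, "wz": 0, "hand": 0.06},
    {"x": 0, "y": 0, "z": 0, "wx": 0, "wy": 0, "wz": 0, "hand": -0.3},
    {"x": 0, "y": 0, "z": 0, "wx": 0, "wy": 0, "wz": 0, "hand": -0.4},
    {"x": 0, "y": 0, "z": 0, "wx": 0, "wy": 0, "wz": 0, "hand": -0.46},
    {"x": 0, "y": 0, "z": 0, "wx": 0, "wy": 0, "wz": 0, "hand": -0.6},
    {"x": 0, "y": 0, "z": 0, "wx": 0, "wy": 0, "wz": 0, "hand": -0.6},
    {"x": 0, "y": 0, "z": 0, "wx": 0, "wy": 0, "wz": 0, "hand": -0.6},
    {"x": 0, "y": 0, "z": 0, "wx": 0, "wy": 0, "wz": 0, "hand": -0.6},
  ],
)

```text
time: 3.53
tool_pos: [0.443, -0.1096, 0.0265]
tool_rot: [0.0, 0.991, -0.135, 0.0]
contact_force: [0.2, -0.3, 2.2]
gripper_width: 0.234
grasp_force: 58.7
```

```bash
python3 d.py .4433 -.1095 .027 -15.6
cat > top.py <<'E'
import sys
from m2 import bore
from h import *
from plant import grab_frame
E
python3 - <<'E'
from plant import grab_frame
import cv2
s=grab_frame("scene");cv2.imwrite("pics/s3.png",s);t=grab_frame("top");cv2.imwrite("pics/t3.png",t)
E
```

```text
t 3.53 tcp [ 0.443  -0.1096  0.0265] psi -15.55 tilt [ 0.0008 -0.0003] F [ 0.2 -0.3  2.2] w 19.9mm g 58.7 q [-0.41 -0.13  2.16  0.    1.11  1.44]
shift [ 0.002 -0.001 -0.003] min rows 0.0 wz 0.001 rows 0.0
```

Request:
send_rows(
  rows=[
    {"x": 0, "y": 0, "z": 0, "wx": 0, "wy": 0, "wz": 0, "hand": -0.2},
    {"x": 0, "y": 0, "z": 0, "wx": 0, "wy": 0, "wz": 0, "hand": 0.06},
    {"x": 0, "y": 0, "z": 0, "wx": 0, "wy": 0, "wz": 0, "hand": 0.06},
    {"x": 0, "y": 0, "z": 0, "wx": 0, "wy": 0, "wz": -0.15, "hand": 0.06},
    {"x": 0, "y": 0, "z": 0, "wx": 0, "wy": 0, "wz": -0.15, "hand": 0.06},
    {"x": 0, "y": 0, "z": 0, "wx": 0, "wy": 0, "wz": -0.15, "hand": 0.06},
    {"x": 0, "y": 0, "z": 0, "wx": 0, "wy": 0, "wz": -0.15, "hand": 0.06},
    {"x": 0, "y": 0, "z": 0, "wx": 0, "wy": 0, "wz": -0.15, "hand": 0.06},
    {"x": 0, "y": 0, "z": 0, "wx": 0, "wy": 0, "wz": -0.15, "hand": 0.06},
    {"x": 0, "y": 0, "z": 0, "wx": 0, "wy": 0, "wz": -0.15, "hand": 0.06},
  ],
)

```text
time: 4.47
tool_pos: [0.4424, -0.1093, 0.0258]
tool_rot: [-0.0, 0.961, 0.276, -0.0]
contact_force: [-0.0, 0.2, 0.3]
gripper_width: 0.531
grasp_force: 0.0
```

Request:
send_rows(
  rows=[
    {"x": 0, "y": 0, "z": 0, "wx": 0, "wy": 0, "wz": -0.15, "hand": 0.06},
    {"x": 0, "y": 0, "z": 0, "wx": 0, "wy": 0, "wz": -0.15, "hand": 0.06},
    {"x": 0, "y": 0, "z": 0, "wx": 0, "wy": 0, "wz": -0.15, "hand": 0.06},
    {"x": 0, "y": 0, "z": 0, "wx": 0, "wy": 0, "wz": -0.15, "hand": 0.06},
    {"x": 0, "y": 0, "z": 0, "wx": 0, "wy": 0, "wz": -0.15, "hand": 0.06},
    {"x": 0, "y": 0, "z": 0, "wx": 0, "wy": 0, "wz": -0.15, "hand": 0.06},
    {"x": 0, "y": 0, "z": 0, "wx": 0, "wy": 0, "wz": -0.05, "hand": 0.06},
    {"x": 0, "y": 0, "z": 0, "wx": 0, "wy": 0, "wz": 0, "hand": 0.06},
    {"x": 0, "y": 0, "z": 0, "wx": 0, "wy": 0, "wz": 0, "hand": 0.06},
    {"x": 0, "y": 0, "z": 0, "wx": 0, "wy": 0, "wz": 0, "hand": 0.06},
  ],
)

```text
time: 5.3
tool_pos: [0.4425, -0.1094, 0.026]
tool_rot: [-0.0, 0.797, 0.605, -0.0]
contact_force: [0.1, -0.0, 0.4]
gripper_width: 0.532
grasp_force: 0.0
```

```bash
python3 d.py .443 -.1096 .027 74.4
```

```text
t 5.30 tcp [ 0.4425 -0.1094  0.026 ] psi 74.39 tilt [-0.0003  0.0001] F [ 0.1 -0.   0.4] w 45.2mm g 0.0 q [-0.41 -0.13  2.16 -0.    1.11 -0.13]
shift [-0.     0.004 -0.007] min rows 0.0 wz -0.000 rows 0.0
```

```bash
cat > edge.py <<'E'
# shift of a sleeve's lower part between scene pictures (phase correlation)
import cv2,numpy as np,sys
def sh(a,b,box):
    x0,y0,x1,y1=box
    A,B=[cv2.cvtColor(cv2.imread(p),cv2.COLOR_BGR2GRAY) for p in(a,b)]
    T=cv2.resize(A[y0:y1,x0:x1],None,fx=8,fy=8,interpolation=cv2.INTER_CUBIC)
    S=cv2.resize(B[y0-4:y1+4,x0-4:x1+4],None,fx=8,fy=8,interpolation=cv2.INTER_CUBIC)
    r=cv2.matchTemplate(S,T,cv2.TM_CCOEFF_NORMED);_,m,_,l=cv2.minMaxLoc(r)
    print(b,"shift px",(l[0]-32)/8,(l[1]-32)/8,"score %.3f"%m)
E
python3 - <<'E'
from plant import grab_frame
import cv2
cv2.imwrite("pics/s4.png",grab_frame("scene"))
from edge import sh
for p in("s2","s3","s4"): sh("pics/s0.png" if 0 else "pics/scene0.png",f"pics/{p}.png",(311,306,326,317))
E
```

```text
pics/s2.png shift px 0.0 0.0 score 0.997
pics/s3.png shift px 0.375 -1.0 score 0.897
pics/s4.png shift px 0.25 1.75 score 0.641
```

Request:
send_rows(
  rows=[
    {"x": 0, "y": 0, "z": -0.007, "wx": 0, "wy": 0, "wz": 0, "hand": -0.2},
    {"x": 0, "y": 0, "z": 0, "wx": 0, "wy": 0, "wz": 0, "hand": -0.35},
    {"x": 0, "y": 0, "z": 0, "wx": 0, "wy": 0, "wz": 0, "hand": -0.42},
    {"x": 0, "y": 0, "z": 0, "wx": 0, "wy": 0, "wz": 0, "hand": -0.48},
    {"x": 0, "y": 0, "z": 0, "wx": 0, "wy": 0, "wz": 0, "hand": -0.6},
    {"x": 0, "y": 0, "z": 0, "wx": 0, "wy": 0, "wz": 0, "hand": -0.7},
    {"x": 0, "y": 0, "z": 0, "wx": 0, "wy": 0, "wz": 0, "hand": -0.7},
    {"x": 0, "y": 0, "z": 0, "wx": 0, "wy": 0, "wz": 0, "hand": -0.7},
    {"x": 0, "y": 0, "z": 0, "wx": 0, "wy": 0, "wz": 0, "hand": -0.7},
    {"x": 0, "y": 0, "z": 0, "wx": 0, "wy": 0, "wz": 0, "hand": -0.7},
  ],
)

```text
time: 6.18
tool_pos: [0.443, -0.1096, 0.0274]
tool_rot: [0.0, 0.796, 0.605, 0.0]
contact_force: [1.7, -0.4, 2.1]
gripper_width: 0.235
grasp_force: 58.0
```

```bash
python3 - <<'E'
from plant import grab_frame
import cv2
cv2.imwrite("pics/s5.png",grab_frame("scene"))
from edge import sh
for p in("s2","s3","s4","s5"): sh("pics/scene0.png",f"pics/{p}.png",(311,306,326,317))
from h import *
a=proj("scene",[[.443,-.1095,.01],[.444,-.1095,.01],[.443,-.1085,.01]]);print(a, a-a[0])
E
python3 d.py .456 .2463 .09 74.4
```

```text
pics/s2.png shift px 0.0 0.0 score 0.997
pics/s3.png shift px 0.375 -1.0 score 0.897
pics/s4.png shift px 0.25 1.75 score 0.641
pics/s5.png shift px -0.5 1.375 score 0.635
[[315.62958879 308.121371  ]
 [315.97740718 307.94711087]
 [315.28030785 307.94480771]] [[ 0.          0.        ]
 [ 0.34781838 -0.17426013]
 [-0.34928095 -0.17656329]]
t 6.23 tcp [ 0.443  -0.1096  0.0274] psi 74.45 tilt [ 0.0007 -0.0003] F [1.4 0.4 3.4] w 19.8mm g 58.1 q [-0.41 -0.13  2.16  0.    1.12 -0.13]
shift [ 2.309 -0.552 -0.417] min rows 8.5 wz 0.001 rows 0.0
```

Request:
send_rows(
  rows=[
    {"x": 0, "y": 0, "z": -0.1, "wx": 0, "wy": 0, "wz": 0, "hand": -0.7},
    {"x": 0, "y": 0, "z": -0.23, "wx": 0, "wy": 0, "wz": 0, "hand": -0.7},
    {"x": 0, "y": 0, "z": -0.25, "wx": 0, "wy": 0, "wz": 0, "hand": -0.7},
    {"x": 0.12, "y": -0.03, "z": 0, "wx": 0, "wy": 0, "wz": 0, "hand": -0.7},
    {"x": 0.24, "y": -0.057, "z": 0, "wx": 0, "wy": 0, "wz": 0, "hand": -0.7},
    {"x": 0.26, "y": -0.061, "z": 0, "wx": 0, "wy": 0, "wz": 0, "hand": -0.7},
    {"x": 0.26, "y": -0.061, "z": 0, "wx": 0, "wy": 0, "wz": 0, "hand": -0.7},
    {"x": 0.26, "y": -0.061, "z": 0, "wx": 0, "wy": 0, "wz": 0, "hand": -0.7},
    {"x": 0.26, "y": -0.061, "z": 0, "wx": 0, "wy": 0, "wz": 0, "hand": -0.7},
    {"x": 0.26, "y": -0.061, "z": 0, "wx": 0, "wy": 0, "wz": 0, "hand": -0.7},
  ],
)

```text
time: 7.07
tool_pos: [0.4513, 0.148, 0.1132]
tool_rot: [-0.0, 0.796, 0.605, -0.001]
contact_force: [-0.7, -1.3, -0.7]
gripper_width: 0.238
grasp_force: 58.2
```

Request:
send_rows(
  rows=[
    {"x": 0.26, "y": -0.061, "z": 0, "wx": 0, "wy": 0, "wz": 0, "hand": -0.7},
    {"x": 0.24, "y": -0.057, "z": 0, "wx": 0, "wy": 0, "wz": 0, "hand": -0.7},
    {"x": 0.155, "y": -0.039, "z": 0, "wx": 0, "wy": 0, "wz": 0, "hand": -0.7},
    {"x": 0, "y": 0, "z": 0, "wx": 0, "wy": 0, "wz": 0, "hand": -0.7},
    {"x": 0, "y": 0, "z": 0, "wx": 0, "wy": 0, "wz": 0, "hand": -0.7},
    {"x": 0, "y": 0, "z": 0.1, "wx": 0, "wy": 0, "wz": 0, "hand": -0.7},
    {"x": 0, "y": 0, "z": 0.1, "wx": 0, "wy": 0, "wz": 0, "hand": -0.7},
    {"x": 0, "y": 0, "z": 0.07, "wx": 0, "wy": 0, "wz": 0, "hand": -0.7},
    {"x": 0, "y": 0, "z": 0, "wx": 0, "wy": 0, "wz": 0, "hand": -0.7},
    {"x": 0, "y": 0, "z": 0, "wx": 0, "wy": 0, "wz": 0, "hand": -0.7},
  ],
)

```text
time: 7.9
tool_pos: [0.4556, 0.2461, 0.0726]
tool_rot: [-0.0, 0.797, 0.604, -0.001]
contact_force: [0.3, 0.4, -1.1]
gripper_width: 0.232
grasp_force: 58.2
```

```bash
python3 d.py .457 .247 .072 74.4
python3 - <<'E'
from plant import grab_frame
import cv2,numpy as np
s=grab_frame("scene");t=grab_frame("top");cv2.imwrite("pics/s6.png",s);cv2.imwrite("pics/t6.png",t)
f=lambda a,k:cv2.resize(a,None,fx=k,fy=k,interpolation=cv2.INTER_CUBIC)
cv2.imwrite("pics/c4.png",np.hstack([f(s[215:290,190:265],5),f(t[240:315,190:265],5)]))
E
```

```text
t 7.90 tcp [0.4556 0.2461 0.0726] psi 74.38 tilt [-0.0024 -0.0011] F [ 0.3  0.4 -1.1] w 19.8mm g 58.2 q [ 0.35 -0.05  1.99 -0.    1.2   0.62]
shift [0.009 0.007 0.004] min rows 0.0 wz -0.000 rows 0.0
```

View pics/c4.png

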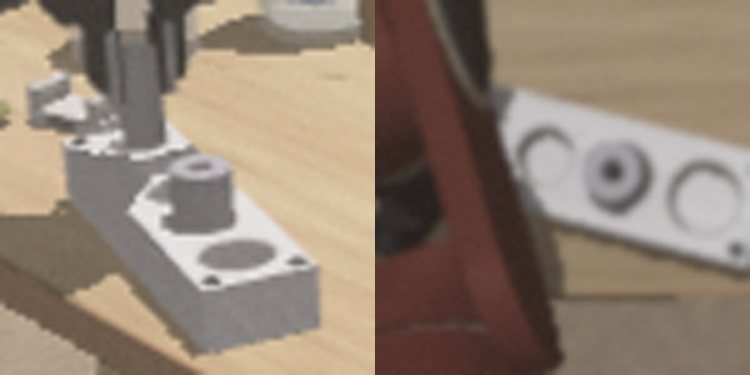

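Run:
```python
from h import *
s=cv2.imread("pics/s6.png");g=s.sum(2).astype(int)
print(proj("scene",[[.4556,.2461,.0456],[.4556,.2461,.032],[.4357,.174,.06],[.4357,.174,.032],[.4559,.2463,.032]]))
for r in(232,235,238,241): print(r,g[r,208:228])
s0=cv2.imread("pics/scene0.png");g=s0.sum(2).astype(int)
for r in(246,247,248,249,250): print(r,g[r,208:234])
for r in(252,255,258): print(r,g[r,218:244])
```

```text
[[217.82788575 242.55843291]
 [218.21466779 247.59778298]
 [228.12770216 247.49650325]
 [228.87092904 258.35434381]
 [218.26829666 247.54246083]]
232 [429 266 198 233 308 324 250 308 333 332 337 325 325 304 218 257 322 444
 530 543]
235 [516 526 448 383 333 335 279 307 323 328 329 323 326 316 396 537 560 554
 555 557]
238 [361 371 393 366 517 440 337 321 336 334 332 330 324 323 352 540 574 583
 576 570]
241 [435 439 486 539 545 652 519 346 329 331 331 332 325 311 310 554 661 647
 583 563]
246 [722 719 719 722 721 721 723 721 720 713 705 690 686 677 678 703 719 721
 705 687 666 658 656 653 658 657]
247 [722 719 721 719 723 722 719 713 672 615 550 472 459 461 493 545 659 668
 663 640 628 567 542 539 637 659]
248 [710 722 721 719 719 721 713 649 497 441 467 459 457 465 456 518 629 659
 656 567 472 434 446 442 596 654]
249 [630 712 722 722 719 720 717 636 533 492 501 505 504 504 515 569 587 638
 650 657 619 606 649 652 648 639]
250 [424 681 720 724 722 722 719 721 701 693 694 699 693 718 716 641 462 465
 522 584 605 619 622 582 523 498]
252 [722 710 646 554 491 442 395 386 380 397 392 404 401 398 402 403 386 412
 543 665 671 651 654 648 647 641]
255 [723 723 702 631 583 559 436 382 396 390 402 398 395 402 401 409 409 412
 569 709 724 725 701 654 646 648]
258 [724 726 725 724 564 420 398 383 381 394 393 402 396 402 400 401 412 422
 428 659 717 724 725 724 725 709]
```

```bash
cat > e.py <<'E'
from h import *
np.set_printoptions(precision=2,suppress=True)
def cross(v,i0,i1,th,up):
    for i in range(i0,i1):
        a,b=v[i],v[i+1]
        if (a<th<=b) if up else (a>=th>b): return i+(a-th)/(a-b)
    return np.nan
if __name__=="__main__":
    g=cv2.imread("pics/s6.png").sum(2).astype(float)
    # bottom of held sleeve, and its sides
    pb=proj("scene",[[.4556-.011*.703,.2461-.011*.711,.0452]])[0]
    print("bottom pred",pb,"obs",[cross(g[:,c],238,252,480,True) for c in(217,218,219)])
    for z in(.05,.055,.06):
        P=proj("scene",[[.4556-.011*.711,.2461+.011*.703,z],[.4556+.011*.711,.2461-.011*.703,z]]);r=int(round(P[0,1]))
        print("sides pred",P[:,0],"row",r,"obs",cross(g[r],210,219,430,False),cross(g[r],218,228,440,True))
    g=cv2.imread("pics/scene0.png").sum(2).astype(float)
    b=np.array([.4431,.2005]);th=-.272;R=np.array([[np.cos(th),-np.sin(th)],[np.sin(th),np.cos(th)]])
    cr=lambda x,y,d=(0,0):proj("scene",np.append(b+R@[x,y]+d,.032))[0]
    for nm,p,q,cols in(("short near",(-.028,-.10075),(.028,-.10075),range(234,250,3)),("long near",(-.028,-.10075),(-.028,.10075),range(206,228,3))):
        for d in((0,0),(.001,0),(0,.001)):
            A,B=cr(*p,d),cr(*q,d)
            print(nm,d,np.array([cross(g[:,c],int(A[1]+(B[1]-A[1])*(c-A[0])/(B[0]-A[0]))-4,280,570,False)-(A[1]+(B[1]-A[1])*(c-A[0])/(B[0]-A[0])) for c in cols]))
    # far edges on right long side: row-wise crossing bright->wood
    A,B=cr(.028,-.10075),cr(.028,.10075)
    print("long far pred/row",[(r,A[0]+(B[0]-A[0])*(r-A[1])/(B[1]-A[1])) for r in(245,250,255,260,265)]);
    for r in(245,250,255,260,265): print(cv2.imread("pics/scene0.png")[r,int(A[0]+(B[0]-A[0])*(r-A[1])/(B[1]-A[1]))-3:][:9,0])
E
python3 e.py
```

```text
bottom pred [217.06 244.41] obs [np.float64(244.646408839779), np.float64(244.59162303664922), np.float64(244.54326923076923)]
sides pred [213.26 222.14] row 241 obs 214.51445086705203 222.5327868852459
sides pred [213.11 222.  ] row 239 obs 211.53846153846155 222.4396887159533
sides pred [212.96 221.87] row 237 obs nan 222.39102564102564
short near (0, 0) [ 0.91  0.68  0.54  0.56  0.68 -2.24]
short near (0.001, 0) [ 0.97  0.73  0.59  0.61  0.74 -2.19]
short near (0, 0.001) [ 1.11  0.88  0.74  0.75  0.88 -2.05]
long near (0, 0) [-0.92 -0.87 -0.77 -1.02 -1.27 -1.17 -1.11 -1.04]
long near (0.001, 0) [-0.44 -0.38 -0.27 -0.52 -0.76 -0.65 -0.59 -0.51]
long near (0, 0.001) [-1.06 -1.01 -0.91 -1.16 -1.41 -1.31 -1.26 -1.19]
long far pred/row [(245, np.float64(228.4495749217599)), (250, np.float64(233.6629189258801)), (255, np.float64(238.8762629300003)), (260, np.float64(244.0896069341205)), (265, np.float64(249.30295093824068))]
[241 241 240 238 229 196 184 179 176]
[207 192 173 164 145 137 166 190 190]
[135 188 236 241 241 227 196 189 190]
[241 241 241 241 230 198 181 179 183]
[239 241 240 239 228 204 190 186 186]
```

Request:
send_rows(
  rows=[
    {"x": 0.0, "y": 0.009, "z": 0.03, "wx": 0, "wy": 0, "wz": 0, "hand": -0.7},
    {"x": 0, "y": 0, "z": 0.03, "wx": 0, "wy": 0, "wz": 0, "hand": -0.7},
    {"x": 0, "y": 0, "z": 0, "wx": 0, "wy": 0, "wz": 0, "hand": -0.7},
    {"x": 0, "y": 0, "z": 0, "wx": 0, "wy": 0, "wz": 0, "hand": -0.7},
    {"x": 0, "y": 0, "z": 0.01, "wx": 0, "wy": 0, "wz": 0, "hand": -0.7},
    {"x": 0, "y": 0, "z": 0.01, "wx": 0, "wy": 0, "wz": 0, "hand": -0.7},
    {"x": 0, "y": 0, "z": 0.01, "wx": 0, "wy": 0, "wz": 0, "hand": -0.7},
    {"x": 0, "y": 0, "z": 0.01, "wx": 0, "wy": 0, "wz": 0, "hand": -0.7},
    {"x": 0, "y": 0, "z": 0, "wx": 0, "wy": 0, "wz": 0, "hand": -0.7},
    {"x": 0, "y": 0, "z": 0, "wx": 0, "wy": 0, "wz": 0, "hand": -0.7},
  ],
)

```text
time: 8.83
tool_pos: [0.4575, 0.2468, 0.0585]
tool_rot: [-0.0, 0.796, 0.605, -0.0]
contact_force: [0.5, 0.2, -0.3]
gripper_width: 0.237
grasp_force: 58.2
```

```bash
python3 d.py .457 .2463 .05 74.4
```

```text
t 8.83 tcp [0.4575 0.2468 0.0585] psi 74.46 tilt [-0.0004 -0.0001] F [ 0.5  0.2 -0.3] w 20.1mm g 58.2 q [ 0.35 -0.02  1.99  0.    1.17  0.62]
shift [-0.004 -0.002  0.056] min rows 0.0 wz 0.001 rows 0.0
```

Request:
send_rows(
  rows=[
    {"x": -0.003, "y": -0.001, "z": 0.01, "wx": 0, "wy": 0, "wz": 0, "hand": -0.7},
    {"x": 0, "y": 0, "z": 0.01, "wx": 0, "wy": 0, "wz": 0, "hand": -0.7},
    {"x": 0, "y": 0, "z": 0.01, "wx": 0, "wy": 0, "wz": 0, "hand": -0.7},
    {"x": 0, "y": 0, "z": 0.005, "wx": 0, "wy": 0, "wz": 0, "hand": -0.7},
    {"x": 0, "y": 0, "z": 0, "wx": 0, "wy": 0, "wz": 0, "hand": -0.7},
    {"x": 0, "y": 0, "z": 0, "wx": 0, "wy": 0, "wz": 0, "hand": -0.7},
    {"x": 0, "y": 0, "z": 0, "wx": 0, "wy": 0, "wz": 0, "hand": -0.7},
    {"x": 0, "y": 0, "z": 0, "wx": 0, "wy": 0, "wz": 0, "hand": -0.7},
    {"x": 0, "y": 0, "z": 0, "wx": 0, "wy": 0, "wz": 0, "hand": -0.7},
    {"x": 0, "y": 0, "z": 0, "wx": 0, "wy": 0, "wz": 0, "hand": -0.7},
  ],
)

```text
time: 9.67
tool_pos: [0.4574, 0.2465, 0.0534]
tool_rot: [-0.0, 0.796, 0.605, 0.0]
contact_force: [-0.3, 0.3, -1.1]
gripper_width: 0.235
grasp_force: 58.2
```

```bash
python3 d.py .457 .2463 .0374 74.4; python3 -c "
from plant import manip;s=manip.state();print(s['ft_torque'])"
```

```text
t 9.67 tcp [0.4574 0.2465 0.0534] psi 74.45 tilt [-0.      0.0001] F [-0.3  0.3 -1.1] w 20.0mm g 58.2 q [ 0.35 -0.02  2.    0.    1.16  0.62]
shift [-0.002 -0.002  0.107] min rows 0.0 wz 0.001 rows 0.0
[0.08341591 0.02526731 0.01644195]
```

Request:
send_rows(
  rows=[
    {"x": 0, "y": 0, "z": 0.02, "wx": 0, "wy": 0, "wz": 0, "hand": -0.7},
    {"x": 0, "y": 0, "z": 0.02, "wx": 0, "wy": 0, "wz": 0, "hand": -0.7},
    {"x": 0, "y": 0, "z": 0.02, "wx": 0, "wy": 0, "wz": 0, "hand": -0.7},
    {"x": 0, "y": 0, "z": 0.02, "wx": 0, "wy": 0, "wz": 0, "hand": -0.7},
    {"x": 0, "y": 0, "z": 0.02, "wx": 0, "wy": 0, "wz": 0, "hand": -0.7},
    {"x": 0, "y": 0, "z": 0.004, "wx": 0, "wy": 0, "wz": 0, "hand": -0.7},
    {"x": 0, "y": 0, "z": 0, "wx": 0, "wy": 0, "wz": 0, "hand": -0.7},
    {"x": 0, "y": 0, "z": 0, "wx": 0, "wy": 0, "wz": 0, "hand": -0.7},
    {"x": 0, "y": 0, "z": 0, "wx": 0, "wy": 0, "wz": 0, "hand": -0.7},
    {"x": 0, "y": 0, "z": 0, "wx": 0, "wy": 0, "wz": 0, "hand": -0.7},
  ],
)

```text
time: 10.5
tool_pos: [0.4576, 0.2465, 0.0378]
tool_rot: [0.0, 0.796, 0.605, 0.0]
contact_force: [1.9, 1.9, -2.7]
gripper_width: 0.234
grasp_force: 58.2
```

```bash
python3 d.py .426 -.2479 .1 74.4
```

```text
t 10.50 tcp [0.4576 0.2465 0.0378] psi 74.46 tilt [0.0007 0.0002] F [ 1.9  1.9 -2.7] w 19.9mm g 58.2 q [ 0.35  0.01  2.   -0.    1.13  0.62]
shift [-3.232  0.68  -0.414] min rows 11.9 wz 0.001 rows 0.0
```

Request:
send_rows(
  rows=[
    {"x": 0, "y": 0, "z": 0, "wx": 0, "wy": 0, "wz": 0, "hand": -0.3},
    {"x": 0, "y": 0, "z": 0, "wx": 0, "wy": 0, "wz": 0, "hand": 0.0},
    {"x": 0, "y": 0, "z": 0, "wx": 0, "wy": 0, "wz": 0, "hand": 0.0},
    {"x": 0, "y": 0, "z": -0.15, "wx": 0, "wy": 0, "wz": 0, "hand": 0.0},
    {"x": 0, "y": 0, "z": -0.25, "wx": 0, "wy": 0, "wz": 0, "hand": 0.0},
    {"x": 0, "y": 0, "z": -0.2, "wx": 0, "wy": 0, "wz": 0, "hand": 0.0},
    {"x": -0.248, "y": 0.053, "z": 0, "wx": 0, "wy": 0, "wz": 0, "hand": 0.18},
    {"x": -0.248, "y": 0.053, "z": 0, "wx": 0, "wy": 0, "wz": 0, "hand": 0.18},
    {"x": -0.248, "y": 0.053, "z": 0, "wx": 0, "wy": 0, "wz": 0, "hand": 0.18},
    {"x": -0.248, "y": 0.053, "z": 0, "wx": 0, "wy": 0, "wz": 0, "hand": 0.18},
  ],
)

```text
time: 11.33
tool_pos: [0.4475, 0.0933, 0.1281]
tool_rot: [0.0, 0.796, 0.606, -0.0]
contact_force: [0.1, -0.7, 0.2]
gripper_width: 0.587
grasp_force: 0.0
```

Request:
send_rows(
  rows=[
    {"x": -0.248, "y": 0.053, "z": 0, "wx": 0, "wy": 0, "wz": 0, "hand": 0.18},
    {"x": -0.248, "y": 0.053, "z": 0, "wx": 0, "wy": 0, "wz": 0, "hand": 0.18},
    {"x": -0.248, "y": 0.053, "z": 0, "wx": 0, "wy": 0, "wz": 0, "hand": 0.18},
    {"x": -0.248, "y": 0.053, "z": 0, "wx": 0, "wy": 0, "wz": 0, "hand": 0.18},
    {"x": -0.248, "y": 0.053, "z": 0, "wx": 0, "wy": 0, "wz": 0, "hand": 0.18},
    {"x": -0.248, "y": 0.053, "z": 0, "wx": 0, "wy": 0, "wz": 0, "hand": 0.18},
    {"x": -0.248, "y": 0.053, "z": 0, "wx": 0, "wy": 0, "wz": 0, "hand": 0.18},
    {"x": -0.248, "y": 0.053, "z": 0, "wx": 0, "wy": 0, "wz": 0, "hand": 0.18},
    {"x": -0.248, "y": 0.053, "z": 0, "wx": 0, "wy": 0, "wz": 0, "hand": 0.18},
    {"x": 0, "y": 0, "z": 0, "wx": 0, "wy": 0, "wz": 0.15, "hand": 0.18},
  ],
)

```text
time: 12.17
tool_pos: [0.4265, -0.2527, 0.1285]
tool_rot: [0.001, 0.832, 0.554, -0.001]
contact_force: [0.1, 0.1, 0.1]
gripper_width: 0.589
grasp_force: 0.0
```

Request:
send_rows(
  rows=[
    {"x": 0, "y": 0, "z": 0, "wx": 0, "wy": 0, "wz": 0.155, "hand": 0.18},
    {"x": 0, "y": 0, "z": 0, "wx": 0, "wy": 0, "wz": 0.155, "hand": 0.18},
    {"x": 0, "y": 0, "z": 0, "wx": 0, "wy": 0, "wz": 0.155, "hand": 0.18},
    {"x": 0, "y": 0, "z": 0, "wx": 0, "wy": 0, "wz": 0.155, "hand": 0.18},
    {"x": 0, "y": 0, "z": 0, "wx": 0, "wy": 0, "wz": 0.155, "hand": 0.18},
    {"x": 0, "y": 0, "z": 0, "wx": 0, "wy": 0, "wz": 0.155, "hand": 0.18},
    {"x": 0, "y": 0, "z": 0.05, "wx": 0, "wy": 0, "wz": 0.155, "hand": 0.18},
    {"x": 0, "y": 0, "z": 0.1, "wx": 0, "wy": 0, "wz": 0.155, "hand": 0.18},
    {"x": 0, "y": 0, "z": 0.1, "wx": 0, "wy": 0, "wz": 0.155, "hand": 0.18},
    {"x": 0, "y": 0, "z": 0.1, "wx": 0, "wy": 0, "wz": 0.155, "hand": 0.18},
  ],
)

```text
time: 13.0
tool_pos: [0.4272, -0.2471, 0.0749]
tool_rot: [-0.0, 1.0, -0.021, -0.0]
contact_force: [-0.3, 0.8, 0.6]
gripper_width: 0.586
grasp_force: 0.0
```

Request:
send_rows(
  rows=[
    {"x": 0, "y": 0, "z": 0, "wx": 0, "wy": 0, "wz": 0.15, "hand": 0.18},
    {"x": 0, "y": 0, "z": 0, "wx": 0, "wy": 0, "wz": 0.15, "hand": 0.18},
    {"x": 0, "y": 0, "z": 0, "wx": 0, "wy": 0, "wz": 0, "hand": 0.18},
    {"x": 0, "y": 0, "z": 0, "wx": 0, "wy": 0, "wz": 0, "hand": 0.18},
    {"x": 0, "y": 0, "z": 0, "wx": 0, "wy": 0, "wz": 0, "hand": 0.18},
    {"x": 0, "y": 0, "z": 0, "wx": 0, "wy": 0, "wz": 0, "hand": 0.18},
    {"x": 0, "y": 0, "z": 0, "wx": 0, "wy": 0, "wz": 0, "hand": 0.18},
    {"x": 0, "y": 0, "z": 0, "wx": 0, "wy": 0, "wz": 0, "hand": 0.18},
    {"x": 0, "y": 0, "z": 0, "wx": 0, "wy": 0, "wz": 0, "hand": 0.18},
    {"x": 0, "y": 0, "z": 0, "wx": 0, "wy": 0, "wz": 0, "hand": 0.18},
  ],
)

```text
time: 13.83
tool_pos: [0.4273, -0.2472, 0.0754]
tool_rot: [0.0, 0.991, -0.135, 0.0]
contact_force: [0.3, 1.2, 0.4]
gripper_width: 0.592
grasp_force: 0.0
```

```bash
python3 d.py .4275 -.2475 .027 -15.6
python3 - <<'E'
from plant import grab_frame
import cv2,numpy as np
s=grab_frame("scene");t=grab_frame("top");cv2.imwrite("pics/s7.png",s);cv2.imwrite("pics/t7.png",t)
f=lambda a,k:cv2.resize(a,None,fx=k,fy=k,interpolation=cv2.INTER_CUBIC)
b=f(t[240:305,180:280],4); b=cv2.copyMakeBorder(b,0,440-b.shape[0],0,0,0)
cv2.imwrite("pics/c5.png",np.hstack([f(s[240:350,335:435],4),b]))
E
```

```text
t 13.83 tcp [ 0.4273 -0.2472  0.0754] psi -15.53 tilt [ 0.0001 -0.    ] F [0.3 1.2 0.4] w 50.3mm g 0.0 q [-0.68 -0.11  2.05 -0.    1.21  1.17]
shift [0.002 0.002 0.322] min rows 0.0 wz 0.002 rows 0.0
```

View pics/c5.png

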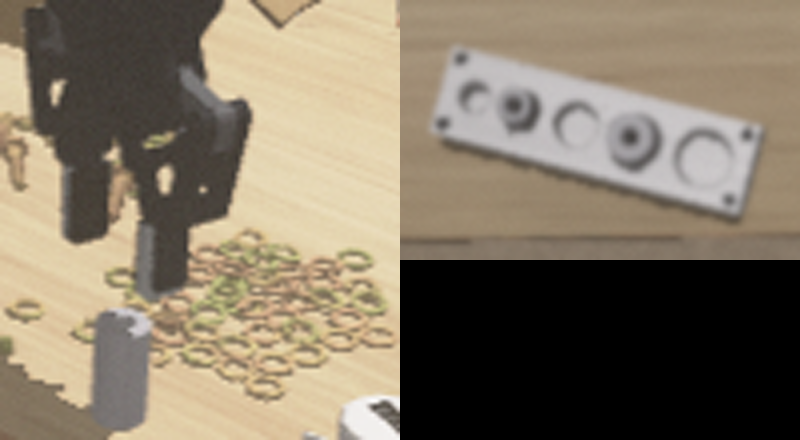

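The 22 sleeve stands in the second hole (crop (515,108)), and the fingers straddle the 26 sleeve. I'll grip it once in each direction.

Request:
send_rows(
  rows=[
    {"x": 0.002, "y": 0.002, "z": 0.12, "wx": 0, "wy": 0, "wz": 0, "hand": 0.18},
    {"x": 0, "y": 0, "z": 0.12, "wx": 0, "wy": 0, "wz": 0, "hand": 0.18},
    {"x": 0, "y": 0, "z": 0.08, "wx": 0, "wy": 0, "wz": 0, "hand": 0.18},
    {"x": 0, "y": 0, "z": 0, "wx": 0, "wy": 0, "wz": 0, "hand": 0.1},
    {"x": 0, "y": 0, "z": 0, "wx": 0, "wy": 0, "wz": 0, "hand": -0.1},
    {"x": 0, "y": 0, "z": 0, "wx": 0, "wy": 0, "wz": 0, "hand": -0.25},
    {"x": 0, "y": 0, "z": 0, "wx": 0, "wy": 0, "wz": 0, "hand": -0.35},
    {"x": 0, "y": 0, "z": 0, "wx": 0, "wy": 0, "wz": 0, "hand": -0.5},
    {"x": 0, "y": 0, "z": 0, "wx": 0, "wy": 0, "wz": 0, "hand": -0.6},
    {"x": 0, "y": 0, "z": 0, "wx": 0, "wy": 0, "wz": 0, "hand": -0.6},
  ],
)

```text
time: 14.77
tool_pos: [0.4285, -0.2483, 0.0287]
tool_rot: [0.001, 0.991, -0.135, 0.001]
contact_force: [-0.8, -1.2, 6.1]
gripper_width: 0.285
grasp_force: 59.1
```

Request:
send_rows(
  rows=[
    {"x": 0, "y": 0, "z": 0, "wx": 0, "wy": 0, "wz": 0, "hand": -0.1},
    {"x": 0, "y": 0, "z": 0, "wx": 0, "wy": 0, "wz": 0, "hand": 0.18},
    {"x": 0, "y": 0, "z": 0, "wx": 0, "wy": 0, "wz": 0, "hand": 0.18},
    {"x": 0, "y": 0, "z": 0, "wx": 0, "wy": 0, "wz": -0.15, "hand": 0.18},
    {"x": 0, "y": 0, "z": 0, "wx": 0, "wy": 0, "wz": -0.15, "hand": 0.18},
    {"x": 0, "y": 0, "z": 0, "wx": 0, "wy": 0, "wz": -0.15, "hand": 0.18},
    {"x": 0, "y": 0, "z": 0, "wx": 0, "wy": 0, "wz": -0.15, "hand": 0.18},
    {"x": 0, "y": 0, "z": 0, "wx": 0, "wy": 0, "wz": -0.15, "hand": 0.18},
    {"x": 0, "y": 0, "z": 0, "wx": 0, "wy": 0, "wz": -0.15, "hand": 0.18},
    {"x": 0, "y": 0, "z": 0, "wx": 0, "wy": 0, "wz": -0.15, "hand": 0.18},
  ],
)

```text
time: 15.6
tool_pos: [0.4272, -0.2472, 0.0268]
tool_rot: [-0.0, 0.961, 0.276, -0.0]
contact_force: [0.3, 0.1, -0.5]
gripper_width: 0.589
grasp_force: 0.0
```

Request:
send_rows(
  rows=[
    {"x": 0, "y": 0, "z": 0, "wx": 0, "wy": 0, "wz": -0.15, "hand": 0.18},
    {"x": 0, "y": 0, "z": 0, "wx": 0, "wy": 0, "wz": -0.15, "hand": 0.18},
    {"x": 0, "y": 0, "z": 0, "wx": 0, "wy": 0, "wz": -0.15, "hand": 0.18},
    {"x": 0, "y": 0, "z": 0, "wx": 0, "wy": 0, "wz": -0.15, "hand": 0.18},
    {"x": 0, "y": 0, "z": 0, "wx": 0, "wy": 0, "wz": -0.15, "hand": 0.18},
    {"x": 0, "y": 0, "z": 0, "wx": 0, "wy": 0, "wz": -0.15, "hand": 0.18},
    {"x": 0, "y": 0, "z": 0, "wx": 0, "wy": 0, "wz": -0.05, "hand": 0.18},
    {"x": 0, "y": 0, "z": 0, "wx": 0, "wy": 0, "wz": 0, "hand": 0.18},
    {"x": 0, "y": 0, "z": 0, "wx": 0, "wy": 0, "wz": 0, "hand": 0.0},
    {"x": 0, "y": 0, "z": 0, "wx": 0, "wy": 0, "wz": 0, "hand": -0.2},
  ],
)

```text
time: 16.43
tool_pos: [0.4274, -0.2474, 0.0271]
tool_rot: [-0.0, 0.797, 0.605, -0.0]
contact_force: [-0.2, -0.9, 0.7]
gripper_width: 0.406
grasp_force: 0.0
```

```bash
python3 d.py .4275 -.2475 .027 74.4
```

```text
t 16.43 tcp [ 0.4274 -0.2474  0.0271] psi 74.39 tilt [-0.0003  0.0003] F [-0.2 -0.9  0.7] w 34.5mm g 0.0 q [-0.68 -0.04  2.07  0.    1.11 -0.4 ]
shift [-0.     0.001  0.   ] min rows 0.0 wz -0.000 rows 0.0
```

Request:
send_rows(
  rows=[
    {"x": 0, "y": 0, "z": 0, "wx": 0, "wy": 0, "wz": 0, "hand": -0.32},
    {"x": 0, "y": 0, "z": 0, "wx": 0, "wy": 0, "wz": 0, "hand": -0.4},
    {"x": 0, "y": 0, "z": 0, "wx": 0, "wy": 0, "wz": 0, "hand": -0.6},
    {"x": 0, "y": 0, "z": 0, "wx": 0, "wy": 0, "wz": 0, "hand": -0.6},
    {"x": 0, "y": 0, "z": 0, "wx": 0, "wy": 0, "wz": 0, "hand": -0.6},
    {"x": 0, "y": 0, "z": 0, "wx": 0, "wy": 0, "wz": 0, "hand": -0.6},
    {"x": 0, "y": 0, "z": -0.1, "wx": 0, "wy": 0, "wz": 0, "hand": -0.6},
    {"x": 0, "y": 0, "z": -0.24, "wx": 0, "wy": 0, "wz": 0, "hand": -0.6},
    {"x": 0, "y": 0, "z": -0.24, "wx": 0, "wy": 0, "wz": 0, "hand": -0.6},
    {"x": 0.15, "y": -0.035, "z": 0, "wx": 0, "wy": 0, "wz": 0, "hand": -0.6},
  ],
)

```text
time: 17.27
tool_pos: [0.4322, -0.2294, 0.1222]
tool_rot: [0.007, 0.797, 0.604, 0.001]
contact_force: [1.3, 0.5, 0.4]
gripper_width: 0.279
grasp_force: 59.3
```

Request:
send_rows(
  rows=[
    {"x": 0.25, "y": -0.058, "z": 0, "wx": 0, "wy": 0, "wz": 0, "hand": -0.6},
    {"x": 0.25, "y": -0.058, "z": 0, "wx": 0, "wy": 0, "wz": 0, "hand": -0.6},
    {"x": 0.25, "y": -0.058, "z": 0, "wx": 0, "wy": 0, "wz": 0, "hand": -0.6},
    {"x": 0.25, "y": -0.058, "z": 0, "wx": 0, "wy": 0, "wz": 0, "hand": -0.6},
    {"x": 0.25, "y": -0.058, "z": 0, "wx": 0, "wy": 0, "wz": 0, "hand": -0.6},
    {"x": 0.25, "y": -0.058, "z": 0, "wx": 0, "wy": 0, "wz": 0, "hand": -0.6},
    {"x": 0.25, "y": -0.058, "z": 0, "wx": 0, "wy": 0, "wz": 0, "hand": -0.6},
    {"x": 0.25, "y": -0.058, "z": 0, "wx": 0, "wy": 0, "wz": 0, "hand": -0.6},
    {"x": 0.25, "y": -0.058, "z": 0, "wx": 0, "wy": 0, "wz": 0, "hand": -0.6},
    {"x": 0.25, "y": -0.058, "z": 0, "wx": 0, "wy": 0, "wz": 0, "hand": -0.6},
  ],
)

```text
time: 18.1
tool_pos: [0.4441, 0.1619, 0.1136]
tool_rot: [-0.0, 0.796, 0.605, -0.001]
contact_force: [0.8, -0.6, -1.0]
gripper_width: 0.282
grasp_force: 59.3
```

Request:
send_rows(
  rows=[
    {"x": 0.25, "y": -0.058, "z": 0, "wx": 0, "wy": 0, "wz": 0, "hand": -0.6},
    {"x": 0.088, "y": -0.019, "z": 0, "wx": 0, "wy": 0, "wz": 0, "hand": -0.6},
    {"x": 0, "y": 0, "z": 0, "wx": 0, "wy": 0, "wz": 0, "hand": -0.6},
    {"x": 0, "y": 0, "z": 0, "wx": 0, "wy": 0, "wz": 0, "hand": -0.6},
    {"x": 0, "y": 0, "z": 0, "wx": 0, "wy": 0, "wz": 0, "hand": -0.6},
    {"x": 0, "y": 0, "z": 0, "wx": 0, "wy": 0, "wz": 0, "hand": -0.6},
    {"x": 0, "y": 0, "z": 0, "wx": 0, "wy": 0, "wz": 0, "hand": -0.6},
    {"x": 0, "y": 0, "z": 0, "wx": 0, "wy": 0, "wz": 0, "hand": -0.6},
    {"x": 0, "y": 0, "z": 0, "wx": 0, "wy": 0, "wz": 0, "hand": -0.6},
    {"x": 0, "y": 0, "z": 0, "wx": 0, "wy": 0, "wz": 0, "hand": -0.6},
  ],
)

```text
time: 18.93
tool_pos: [0.4478, 0.2116, 0.1144]
tool_rot: [0.0, 0.796, 0.605, 0.0]
contact_force: [-0.0, -1.1, -2.3]
gripper_width: 0.279
grasp_force: 59.3
```

```bash
python3 d.py .4481 .2123 .0635 74.4
```

```text
t 18.93 tcp [0.4478 0.2116 0.1144] psi 74.41 tilt [0.0002 0.    ] F [-0.  -1.1 -2.3] w 23.7mm g 59.3 q [ 0.29 -0.16  2.02 -0.    1.28  0.56]
shift [0.005 0.001 0.339] min rows 0.0 wz 0.000 rows 0.0
```

Next I lower to just above the mouth (sleeve bottom at 36 mm), then creep in.

Request:
send_rows(
  rows=[
    {"x": 0.004, "y": 0.001, "z": 0.12, "wx": 0, "wy": 0, "wz": 0, "hand": -0.6},
    {"x": 0, "y": 0, "z": 0.12, "wx": 0, "wy": 0, "wz": 0, "hand": -0.6},
    {"x": 0, "y": 0, "z": 0.09, "wx": 0, "wy": 0, "wz": 0, "hand": -0.6},
    {"x": 0, "y": 0, "z": 0, "wx": 0, "wy": 0, "wz": 0, "hand": -0.6},
    {"x": 0, "y": 0, "z": 0, "wx": 0, "wy": 0, "wz": 0, "hand": -0.6},
    {"x": 0, "y": 0, "z": 0.012, "wx": 0, "wy": 0, "wz": 0, "hand": -0.6},
    {"x": 0, "y": 0, "z": 0.012, "wx": 0, "wy": 0, "wz": 0, "hand": -0.6},
    {"x": 0, "y": 0, "z": 0.012, "wx": 0, "wy": 0, "wz": 0, "hand": -0.6},
    {"x": 0, "y": 0, "z": 0.012, "wx": 0, "wy": 0, "wz": 0, "hand": -0.6},
    {"x": 0, "y": 0, "z": 0, "wx": 0, "wy": 0, "wz": 0, "hand": -0.6},
  ],
)

```text
time: 19.77
tool_pos: [0.4486, 0.2128, 0.0582]
tool_rot: [0.0, 0.796, 0.605, 0.001]
contact_force: [1.3, -0.0, 0.1]
gripper_width: 0.283
grasp_force: 59.5
```

```bash
python3 d.py .4481 .2123 .0378 74.4
```

```text
t 19.77 tcp [0.4486 0.2128 0.0582] psi 74.45 tilt [0.0015 0.0005] F [ 1.3 -0.   0.1] w 24.1mm g 59.5 q [ 0.29 -0.08  2.05 -0.    1.17  0.56]
shift [-0.004 -0.002  0.136] min rows 0.0 wz 0.001 rows 0.0
```

Request:
send_rows(
  rows=[
    {"x": -0.002, "y": -0.001, "z": 0.012, "wx": 0, "wy": 0, "wz": 0, "hand": -0.6},
    {"x": 0, "y": 0, "z": 0.012, "wx": 0, "wy": 0, "wz": 0, "hand": -0.6},
    {"x": 0, "y": 0, "z": 0.012, "wx": 0, "wy": 0, "wz": 0, "hand": -0.6},
    {"x": 0, "y": 0, "z": 0, "wx": 0, "wy": 0, "wz": 0, "hand": -0.6},
    {"x": 0, "y": 0, "z": 0, "wx": 0, "wy": 0, "wz": 0, "hand": -0.6},
    {"x": 0, "y": 0, "z": 0, "wx": 0, "wy": 0, "wz": 0, "hand": -0.6},
    {"x": 0, "y": 0, "z": 0, "wx": 0, "wy": 0, "wz": 0, "hand": -0.6},
    {"x": 0, "y": 0, "z": 0, "wx": 0, "wy": 0, "wz": 0, "hand": -0.6},
    {"x": 0, "y": 0, "z": 0, "wx": 0, "wy": 0, "wz": 0, "hand": -0.6},
    {"x": 0, "y": 0, "z": 0, "wx": 0, "wy": 0, "wz": 0, "hand": -0.6},
  ],
)

```text
time: 20.6
tool_pos: [0.4486, 0.2127, 0.0525]
tool_rot: [0.0, 0.796, 0.605, 0.001]
contact_force: [4.6, 2.9, -1.8]
gripper_width: 0.281
grasp_force: 59.3
```

```bash
python3 d.py .4481 .2123 .0378 74.4
```

```text
t 20.60 tcp [0.4486 0.2127 0.0525] psi 74.45 tilt [0.0023 0.001 ] F [ 4.6  2.9 -1.8] w 23.9mm g 59.3 q [ 0.29 -0.07  2.05  0.    1.16  0.56]
shift [-0.004 -0.003  0.098] min rows 0.0 wz 0.001 rows 0.0
```

Request:
send_rows(
  rows=[
    {"x": 0.004, "y": 0.004, "z": 0, "wx": 0, "wy": 0, "wz": 0, "hand": -0.6},
    {"x": 0, "y": 0, "z": 0.02, "wx": 0, "wy": 0, "wz": 0, "hand": -0.6},
    {"x": 0, "y": 0, "z": 0.02, "wx": 0, "wy": 0, "wz": 0, "hand": -0.6},
    {"x": 0, "y": 0, "z": 0.02, "wx": 0, "wy": 0, "wz": 0, "hand": -0.6},
    {"x": 0, "y": 0, "z": 0.02, "wx": 0, "wy": 0, "wz": 0, "hand": -0.6},
    {"x": 0, "y": 0, "z": 0.017, "wx": 0, "wy": 0, "wz": 0, "hand": -0.6},
    {"x": 0, "y": 0, "z": 0, "wx": 0, "wy": 0, "wz": 0, "hand": -0.6},
    {"x": 0, "y": 0, "z": 0, "wx": 0, "wy": 0, "wz": 0, "hand": -0.6},
    {"x": 0, "y": 0, "z": 0, "wx": 0, "wy": 0, "wz": 0, "hand": -0.6},
    {"x": 0, "y": 0, "z": 0, "wx": 0, "wy": 0, "wz": 0, "hand": -0.6},
  ],
)

```text
time: 21.43
tool_pos: [0.449, 0.213, 0.0376]
tool_rot: [0.0, 0.796, 0.605, 0.001]
contact_force: [4.6, 3.5, -1.5]
gripper_width: 0.278
grasp_force: 59.6
```

```bash
python3 d.py .4481 .2123 .0378 74.4
```

```text
t 21.43 tcp [0.449  0.213  0.0376] psi 74.45 tilt [0.0014 0.0005] F [ 4.6  3.5 -1.5] w 23.6mm g 59.6 q [ 0.29 -0.05  2.06  0.    1.13  0.56]
shift [-0.006 -0.005 -0.002] min rows 0.0 wz 0.001 rows 0.0
```

Request:
send_rows(
  rows=[
    {"x": 0, "y": 0, "z": 0, "wx": 0, "wy": 0, "wz": 0, "hand": -0.25},
    {"x": 0, "y": 0, "z": 0, "wx": 0, "wy": 0, "wz": 0, "hand": 0.0},
    {"x": 0, "y": 0, "z": 0, "wx": 0, "wy": 0, "wz": 0, "hand": 0.0},
    {"x": 0, "y": 0, "z": -0.1, "wx": 0, "wy": 0, "wz": 0, "hand": 0.0},
    {"x": 0, "y": 0, "z": -0.25, "wx": 0, "wy": 0, "wz": 0, "hand": 0.0},
    {"x": 0, "y": 0, "z": -0.25, "wx": 0, "wy": 0, "wz": 0, "hand": 0.0},
    {"x": -0.25, "y": 0.05, "z": 0, "wx": 0, "wy": 0, "wz": 0, "hand": 0.0},
    {"x": -0.25, "y": 0.05, "z": 0, "wx": 0, "wy": 0, "wz": 0, "hand": 0.0},
    {"x": -0.25, "y": 0.05, "z": 0, "wx": 0, "wy": 0, "wz": 0, "hand": 0.5},
    {"x": -0.25, "y": 0.05, "z": 0, "wx": 0, "wy": 0, "wz": 0, "hand": 0.9},
  ],
)

```text
time: 22.27
tool_pos: [0.4359, 0.0589, 0.1273]
tool_rot: [-0.0, 0.796, 0.606, -0.001]
contact_force: [1.3, -0.2, -0.3]
gripper_width: 0.767
grasp_force: 0.0
```

```bash
python3 d.py .474 -.358 .128 74.4
python3 - <<'E'
from plant import grab_frame
import cv2,numpy as np
s=grab_frame("scene");t=grab_frame("top");cv2.imwrite("pics/s8.png",s);cv2.imwrite("pics/t8.png",t)
f=lambda a,k:cv2.resize(a,None,fx=k,fy=k,interpolation=cv2.INTER_CUBIC)
a=np.hstack([f(t[236:278,430:474],9),f(s[328:370,406:450],9)])
b=np.hstack([f(t[250:300,186:266],4),f(s[230:280,190:280],4)]);b=cv2.copyMakeBorder(b,0,0,0,a.shape[1]-b.shape[1],0)
cv2.imwrite("pics/c6.png",np.vstack([a,b]))
E
```

```text
t 22.27 tcp [0.4359 0.0589 0.1273] psi 74.53 tilt [-0.0015 -0.0005] F [ 1.3 -0.2 -0.3] w 65.2mm g 0.0 q [-0.03 -0.33  2.13 -0.    1.34  0.24]
shift [-2.611  0.986 -0.005] min rows 10.0 wz 0.003 rows 0.0
```

View pics/c6.png

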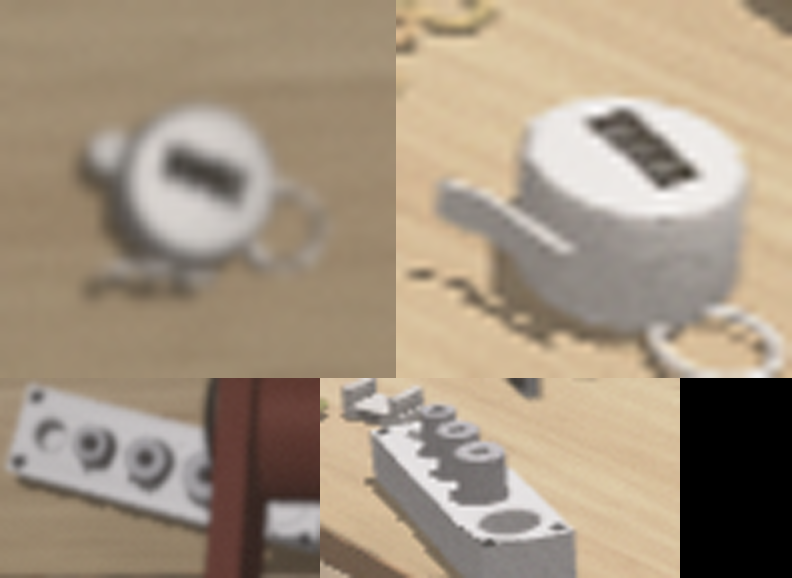

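Run:
```python
from h import *
np.set_printoptions(precision=4,suppress=True)
T=lambda x,y:(430+x/9-.44,236+y/9-.44)
S=lambda x,y:(406+(x-396)/9-.44,328+y/9-.44)
D=plane("top",T(200,182),.028);print("drum",D, "scene",plane("scene",S(636,157),.028))
k=plane("top",T(107,152),.012);r=plane("top",T(285,230),.004)
w=plane("top",T(245,188),.028)-plane("top",T(165,158),.028)
ang=lambda v:np.degrees(np.arctan2(v[1],v[0]))
print("knob",k,ang(k-D),"ring",r,ang(r-D),"k-r",ang(k-r),"window",ang(-w))
print("lever top",plane("top",T(110,268),.016),plane("top",T(215,268),.016))
a,b=plane("scene",S(440,190),.021),plane("scene",S(575,248),.021);print("lever scene",a,b,ang(a-b),np.linalg.norm(a-b))
for yaw in(160,170,180):   # tally yaw; predicted knob/lever in crop coords
    c,s=np.cos(np.radians(yaw)),np.sin(np.radians(yaw));R=np.array([[c,-s],[s,c]]);o=D[:2]-R@[-.006,-.005]
    P=proj("top",[np.append(o+R@v,z) for v,z in(((.028,-.023),.016),((.028,.009),.016),((-.006,-.031),.012))])
    Q=proj("scene",[np.append(o+R@v,z) for v,z in(((.028,-.023),.021),((.028,.009),.021))])
    print(yaw,o,(P-[429.56,235.56])*9,(Q-[405.56,327.56])*9+[396,0])
```

```text
drum [ 0.474  -0.3578  0.028 ] scene [ 0.4744 -0.3614  0.028 ]
knob [ 0.4847 -0.3349  0.012 ] 65.10696855717283 ring [ 0.4623 -0.3866  0.004 ] -112.2621500683379 k-r 66.5597194469973 window 68.27576792918526
lever top [ 0.4516 -0.3337  0.016 ] [ 0.4509 -0.3635  0.016 ]
lever scene [ 0.4474 -0.3359  0.021 ] [ 0.4498 -0.3647  0.021 ] 94.71074915846354 0.028833783089759823
160 [ 0.4667 -0.3604] [[ 94.9082 280.3771]
 [202.3297 316.9153]
 [101.857  158.2376]] [[413.6337 174.0288]
 [512.9829 263.7048]]
170 [ 0.4673 -0.3617] [[112.8721 296.2537]
 [224.5287 313.4468]
 [ 98.3764 173.8194]] [[420.9712 194.179 ]
 [544.3991 276.3327]]
180 [ 0.468  -0.3628] [[133.2307 308.7809]
 [245.6998 306.1135]
 [ 97.6409 189.8397]] [[434.3945 214.2074]
 [578.3019 286.047 ]]
```

All three sleeves stand at the same height in holes 1, 2 and 3. For the counter, drum, knob, ring and window give a yaw of about 157.5°, with the lever flaring out towards the robot. Next I go above its squeeze point.

Request:
send_rows(
  rows=[
    {"x": -0.254, "y": 0.0963, "z": 0, "wx": 0, "wy": 0, "wz": 0, "hand": 0.95},
    {"x": -0.254, "y": 0.0963, "z": 0, "wx": 0, "wy": 0, "wz": 0, "hand": 0.95},
    {"x": -0.254, "y": 0.0963, "z": 0, "wx": 0, "wy": 0, "wz": 0, "hand": 0.95},
    {"x": -0.254, "y": 0.0963, "z": 0, "wx": 0, "wy": 0, "wz": 0, "hand": 0.95},
    {"x": -0.254, "y": 0.0963, "z": 0, "wx": 0, "wy": 0, "wz": 0, "hand": 0.95},
    {"x": -0.254, "y": 0.0963, "z": 0, "wx": 0, "wy": 0, "wz": 0, "hand": 0.95},
    {"x": -0.254, "y": 0.0963, "z": 0, "wx": 0, "wy": 0, "wz": 0, "hand": 0.95},
    {"x": -0.254, "y": 0.0963, "z": 0, "wx": 0, "wy": 0, "wz": 0, "hand": 0.95},
    {"x": -0.254, "y": 0.0963, "z": 0, "wx": 0, "wy": 0, "wz": 0, "hand": 0.95},
    {"x": -0.254, "y": 0.0963, "z": 0, "wx": 0, "wy": 0, "wz": 0, "hand": 0.95},
  ],
)

```text
time: 23.2
tool_pos: [0.4739, -0.3466, 0.1267]
tool_rot: [-0.001, 0.796, 0.605, -0.0]
contact_force: [1.1, 0.1, 0.1]
gripper_width: 0.979
grasp_force: 0.0
```

Request:
send_rows(
  rows=[
    {"x": 0, "y": 0, "z": 0, "wx": 0, "wy": 0, "wz": 0.08, "hand": 0.95},
    {"x": 0, "y": 0, "z": 0, "wx": 0, "wy": 0, "wz": 0.076, "hand": 0.95},
    {"x": 0, "y": 0, "z": 0.15, "wx": 0, "wy": 0, "wz": 0, "hand": 0.95},
    {"x": 0, "y": 0, "z": 0.15, "wx": 0, "wy": 0, "wz": 0, "hand": 0.95},
    {"x": 0, "y": 0, "z": 0, "wx": 0, "wy": 0, "wz": 0, "hand": 0.95},
    {"x": 0, "y": 0, "z": 0, "wx": 0, "wy": 0, "wz": 0, "hand": 0.95},
    {"x": 0, "y": 0, "z": 0, "wx": 0, "wy": 0, "wz": 0, "hand": 0.95},
    {"x": 0, "y": 0, "z": 0, "wx": 0, "wy": 0, "wz": 0, "hand": 0.95},
    {"x": 0, "y": 0, "z": 0, "wx": 0, "wy": 0, "wz": 0, "hand": 0.95},
    {"x": 0, "y": 0, "z": 0, "wx": 0, "wy": 0, "wz": 0, "hand": 0.95},
  ],
)

```text
time: 24.03
tool_pos: [0.4749, -0.346, 0.0841]
tool_rot: [0.001, 0.832, 0.555, 0.0]
contact_force: [0.7, -0.3, -0.5]
gripper_width: 0.976
grasp_force: 0.0
```

```bash
python3 d.py .4734 -.3469 .002 67.5
```

```text
t 24.03 tcp [ 0.4749 -0.346   0.0841] psi 67.44 tilt [ 0.0016 -0.0015] F [ 0.7 -0.3 -0.5] w 83.0mm g 0.0 q [-0.76  0.1   1.82  0.    1.22 -0.36]
shift [-0.009 -0.007  0.547] min rows 0.0 wz -0.001 rows 0.0
```

Request:
send_rows(
  rows=[
    {"x": -0.008, "y": -0.007, "z": 0.15, "wx": 0, "wy": 0, "wz": 0, "hand": 0.95},
    {"x": 0, "y": 0, "z": 0.15, "wx": 0, "wy": 0, "wz": 0, "hand": 0.95},
    {"x": 0, "y": 0, "z": 0.1, "wx": 0, "wy": 0, "wz": 0, "hand": 0.95},
    {"x": 0, "y": 0, "z": 0.08, "wx": 0, "wy": 0, "wz": 0, "hand": 0.95},
    {"x": 0, "y": 0, "z": 0.05, "wx": 0, "wy": 0, "wz": 0, "hand": 0.95},
    {"x": 0, "y": 0, "z": 0.01, "wx": 0, "wy": 0, "wz": 0, "hand": 0.95},
    {"x": 0, "y": 0, "z": 0, "wx": 0, "wy": 0, "wz": 0, "hand": 0.7},
    {"x": 0, "y": 0, "z": 0, "wx": 0, "wy": 0, "wz": 0, "hand": 0.6},
    {"x": 0, "y": 0, "z": 0, "wx": 0, "wy": 0, "wz": 0, "hand": 0.5},
    {"x": 0, "y": 0, "z": 0, "wx": 0, "wy": 0, "wz": 0, "hand": 0.45},
  ],
)

```text
time: 24.87
tool_pos: [0.4735, -0.3469, 0.0028]
tool_rot: [0.001, 0.832, 0.555, 0.0]
contact_force: [0.0, 0.6, -0.8]
gripper_width: 0.724
grasp_force: 0.0
```

```bash
python3 d.py .4734 -.3469 .002 67.5
python3 - <<'E'
from plant import grab_frame
import cv2,numpy as np
s=grab_frame("scene");cv2.imwrite("pics/s9.png",s)
f=lambda a,k:cv2.resize(a,None,fx=k,fy=k,interpolation=cv2.INTER_CUBIC)
cv2.imwrite("pics/c7.png",f(s[300:380,380:480],7))
E
```

```text
t 24.87 tcp [ 0.4735 -0.3469  0.0028] psi 67.43 tilt [ 0.0015 -0.0014] F [ 0.   0.6 -0.8] w 61.5mm g 0.0 q [-0.76  0.21  1.85  0.    1.08 -0.37]
shift [-0.    -0.     0.005] min rows 0.0 wz -0.002 rows 0.0
```

View pics/c7.png

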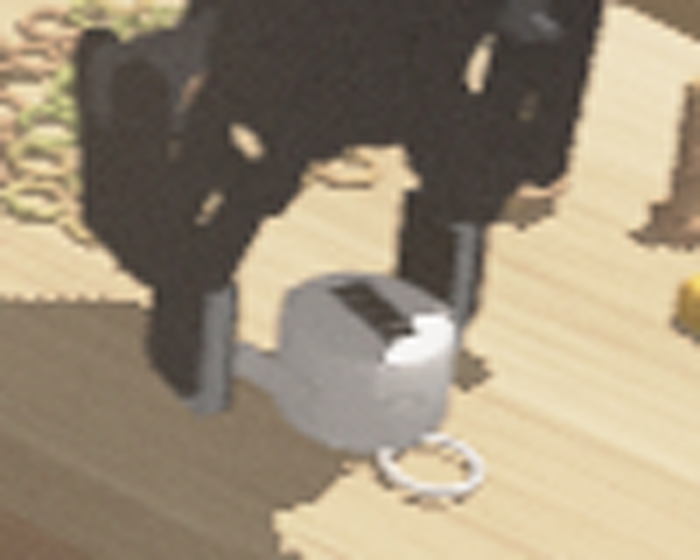

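The near finger is right beside the lever (crop (235,365)) and the far one is behind the drum. Next is the first squeeze, done gradually.

Request:
send_rows(
  rows=[
    {"x": 0, "y": 0, "z": 0, "wx": 0, "wy": 0, "wz": 0, "hand": 0.35},
    {"x": 0, "y": 0, "z": 0, "wx": 0, "wy": 0, "wz": 0, "hand": 0.3},
    {"x": 0, "y": 0, "z": 0, "wx": 0, "wy": 0, "wz": 0, "hand": 0.25},
    {"x": 0, "y": 0, "z": 0, "wx": 0, "wy": 0, "wz": 0, "hand": 0.22},
    {"x": 0, "y": 0, "z": 0, "wx": 0, "wy": 0, "wz": 0, "hand": 0.19},
    {"x": 0, "y": 0, "z": 0, "wx": 0, "wy": 0, "wz": 0, "hand": 0.16},
    {"x": 0, "y": 0, "z": 0, "wx": 0, "wy": 0, "wz": 0, "hand": 0.13},
    {"x": 0, "y": 0, "z": 0, "wx": 0, "wy": 0, "wz": 0, "hand": 0.1},
    {"x": 0, "y": 0, "z": 0, "wx": 0, "wy": 0, "wz": 0, "hand": 0.1},
    {"x": 0, "y": 0, "z": 0, "wx": 0, "wy": 0, "wz": 0, "hand": 0.1},
  ],
)

```text
time: 25.75
tool_pos: [0.4745, -0.3472, 0.0033]
tool_rot: [0.002, 0.832, 0.555, 0.001]
contact_force: [3.9, 1.4, 7.0]
gripper_width: 0.554
grasp_force: 26.8
```

```bash
python3 d.py
python3 - <<'E'
from plant import grab_frame
import cv2,numpy as np
s=grab_frame("scene");cv2.imwrite("pics/s10.png",s)
f=lambda a,k:cv2.resize(a,None,fx=k,fy=k,interpolation=cv2.INTER_CUBIC)
cv2.imwrite("pics/c8.png",f(s[320:380,395:460],9))
E
```

```text
t 25.75 tcp [ 0.4745 -0.3472  0.0033] psi 67.44 tilt [ 0.0035 -0.0022] F [3.9 1.4 7. ] w 47.1mm g 26.8 q [-0.76  0.21  1.85  0.    1.08 -0.37]
```

View pics/c8.png

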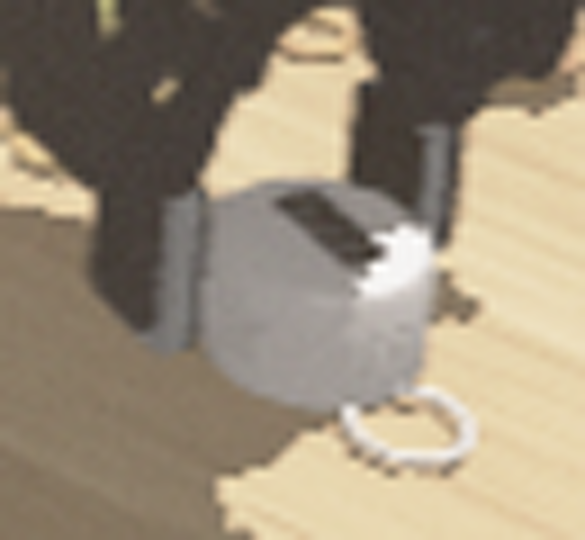

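Width 47 mm at 27 N is far above the 5 N needed, so the lever is on its stop. The picture shows the drum snug between the pads. I'll release this one and do the second.

Request:
send_rows(
  rows=[
    {"x": 0, "y": 0, "z": 0, "wx": 0, "wy": 0, "wz": 0, "hand": 0.06},
    {"x": 0, "y": 0, "z": 0, "wx": 0, "wy": 0, "wz": 0, "hand": 0.06},
    {"x": 0, "y": 0, "z": 0, "wx": 0, "wy": 0, "wz": 0, "hand": 0.3},
    {"x": 0, "y": 0, "z": 0, "wx": 0, "wy": 0, "wz": 0, "hand": 0.5},
    {"x": 0, "y": 0, "z": 0, "wx": 0, "wy": 0, "wz": 0, "hand": 0.5},
    {"x": 0, "y": 0, "z": 0, "wx": 0, "wy": 0, "wz": 0, "hand": 0.5},
    {"x": 0, "y": 0, "z": 0, "wx": 0, "wy": 0, "wz": 0, "hand": 0.5},
    {"x": 0, "y": 0, "z": 0, "wx": 0, "wy": 0, "wz": 0, "hand": 0.5},
    {"x": 0, "y": 0, "z": 0, "wx": 0, "wy": 0, "wz": 0, "hand": 0.5},
    {"x": 0, "y": 0, "z": 0, "wx": 0, "wy": 0, "wz": 0, "hand": 0.5},
  ],
)

```text
time: 26.63
tool_pos: [0.4727, -0.3462, 0.0015]
tool_rot: [-0.0, 0.832, 0.555, -0.0]
contact_force: [0.1, -0.1, -0.4]
gripper_width: 0.749
grasp_force: 0.0
```

```bash
python3 d.py
python3 - <<'E'
from plant import grab_frame
import cv2,numpy as np
s=grab_frame("scene");cv2.imwrite("pics/s11.png",s)
f=lambda a,k:cv2.resize(a,None,fx=k,fy=k,interpolation=cv2.INTER_CUBIC)
cv2.imwrite("pics/c9.png",f(s[320:380,395:460],9))
E
```

```text
t 26.63 tcp [ 0.4727 -0.3462  0.0015] psi 67.43 tilt [-0.0002  0.0002] F [ 0.1 -0.1 -0.4] w 63.7mm g 0.0 q [-0.76  0.21  1.85 -0.    1.08 -0.37]
```

View pics/c9.png

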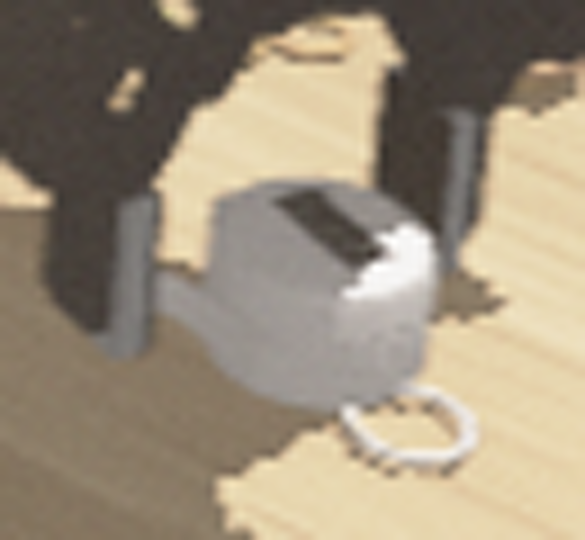

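The lever has sprung back (crop (180,295)) and the counter hasn't shifted. Presses two and three follow the same way.

Request:
send_rows(
  rows=[
    {"x": 0, "y": 0, "z": 0, "wx": 0, "wy": 0, "wz": 0, "hand": 0.35},
    {"x": 0, "y": 0, "z": 0, "wx": 0, "wy": 0, "wz": 0, "hand": 0.3},
    {"x": 0, "y": 0, "z": 0, "wx": 0, "wy": 0, "wz": 0, "hand": 0.25},
    {"x": 0, "y": 0, "z": 0, "wx": 0, "wy": 0, "wz": 0, "hand": 0.22},
    {"x": 0, "y": 0, "z": 0, "wx": 0, "wy": 0, "wz": 0, "hand": 0.19},
    {"x": 0, "y": 0, "z": 0, "wx": 0, "wy": 0, "wz": 0, "hand": 0.14},
    {"x": 0, "y": 0, "z": 0, "wx": 0, "wy": 0, "wz": 0, "hand": 0.1},
    {"x": 0, "y": 0, "z": 0, "wx": 0, "wy": 0, "wz": 0, "hand": 0.06},
    {"x": 0, "y": 0, "z": 0, "wx": 0, "wy": 0, "wz": 0, "hand": 0.06},
    {"x": 0, "y": 0, "z": 0, "wx": 0, "wy": 0, "wz": 0, "hand": 0.06},
  ],
)

```text
time: 27.52
tool_pos: [0.4744, -0.347, 0.0032]
tool_rot: [0.002, 0.832, 0.555, 0.001]
contact_force: [2.0, 1.7, 6.0]
gripper_width: 0.539
grasp_force: 49.0
```

Request:
send_rows(
  rows=[
    {"x": 0, "y": 0, "z": 0, "wx": 0, "wy": 0, "wz": 0, "hand": 0.06},
    {"x": 0, "y": 0, "z": 0, "wx": 0, "wy": 0, "wz": 0, "hand": 0.06},
    {"x": 0, "y": 0, "z": 0, "wx": 0, "wy": 0, "wz": 0, "hand": 0.3},
    {"x": 0, "y": 0, "z": 0, "wx": 0, "wy": 0, "wz": 0, "hand": 0.5},
    {"x": 0, "y": 0, "z": 0, "wx": 0, "wy": 0, "wz": 0, "hand": 0.5},
    {"x": 0, "y": 0, "z": 0, "wx": 0, "wy": 0, "wz": 0, "hand": 0.5},
    {"x": 0, "y": 0, "z": 0, "wx": 0, "wy": 0, "wz": 0, "hand": 0.5},
    {"x": 0, "y": 0, "z": 0, "wx": 0, "wy": 0, "wz": 0, "hand": 0.5},
    {"x": 0, "y": 0, "z": 0, "wx": 0, "wy": 0, "wz": 0, "hand": 0.5},
    {"x": 0, "y": 0, "z": 0, "wx": 0, "wy": 0, "wz": 0, "hand": 0.5},
  ],
)

```text
time: 28.35
tool_pos: [0.4727, -0.3462, 0.0016]
tool_rot: [-0.0, 0.832, 0.555, -0.0]
contact_force: [-0.3, 0.2, -0.9]
gripper_width: 0.749
grasp_force: 0.0
```

Request:
send_rows(
  rows=[
    {"x": 0, "y": 0, "z": 0, "wx": 0, "wy": 0, "wz": 0, "hand": 0.35},
    {"x": 0, "y": 0, "z": 0, "wx": 0, "wy": 0, "wz": 0, "hand": 0.3},
    {"x": 0, "y": 0, "z": 0, "wx": 0, "wy": 0, "wz": 0, "hand": 0.25},
    {"x": 0, "y": 0, "z": 0, "wx": 0, "wy": 0, "wz": 0, "hand": 0.22},
    {"x": 0, "y": 0, "z": 0, "wx": 0, "wy": 0, "wz": 0, "hand": 0.19},
    {"x": 0, "y": 0, "z": 0, "wx": 0, "wy": 0, "wz": 0, "hand": 0.14},
    {"x": 0, "y": 0, "z": 0, "wx": 0, "wy": 0, "wz": 0, "hand": 0.1},
    {"x": 0, "y": 0, "z": 0, "wx": 0, "wy": 0, "wz": 0, "hand": 0.06},
    {"x": 0, "y": 0, "z": 0, "wx": 0, "wy": 0, "wz": 0, "hand": 0.06},
    {"x": 0, "y": 0, "z": 0, "wx": 0, "wy": 0, "wz": 0, "hand": 0.06},
  ],
)

```text
time: 29.18
tool_pos: [0.4744, -0.347, 0.0033]
tool_rot: [0.002, 0.832, 0.555, 0.001]
contact_force: [3.7, 0.7, 5.8]
gripper_width: 0.544
grasp_force: 48.5
```

Request:
send_rows(
  rows=[
    {"x": 0, "y": 0, "z": 0, "wx": 0, "wy": 0, "wz": 0, "hand": 0.06},
    {"x": 0, "y": 0, "z": 0, "wx": 0, "wy": 0, "wz": 0, "hand": 0.06},
    {"x": 0, "y": 0, "z": 0, "wx": 0, "wy": 0, "wz": 0, "hand": 0.3},
    {"x": 0, "y": 0, "z": 0, "wx": 0, "wy": 0, "wz": 0, "hand": 0.5},
    {"x": 0, "y": 0, "z": 0, "wx": 0, "wy": 0, "wz": 0, "hand": 0.7},
    {"x": 0, "y": 0, "z": 0, "wx": 0, "wy": 0, "wz": 0, "hand": 0.9},
    {"x": 0, "y": 0, "z": 0, "wx": 0, "wy": 0, "wz": 0, "hand": 0.95},
    {"x": 0, "y": 0, "z": 0, "wx": 0, "wy": 0, "wz": 0, "hand": 0.95},
    {"x": 0, "y": 0, "z": 0, "wx": 0, "wy": 0, "wz": 0, "hand": 0.95},
    {"x": 0, "y": 0, "z": 0, "wx": 0, "wy": 0, "wz": 0, "hand": 0.95},
  ],
)

```text
time: 30.02
tool_pos: [0.4727, -0.3462, 0.0015]
tool_rot: [-0.0, 0.832, 0.555, -0.0]
contact_force: [-0.1, 0.1, 0.1]
gripper_width: 0.978
grasp_force: 0.0
```

Request:
send_rows(
  rows=[
    {"x": 0, "y": 0, "z": -0.05, "wx": 0, "wy": 0, "wz": 0, "hand": 0.95},
    {"x": 0, "y": 0, "z": -0.1, "wx": 0, "wy": 0, "wz": 0, "hand": 0.95},
    {"x": 0, "y": 0, "z": -0.2, "wx": 0, "wy": 0, "wz": 0, "hand": 0.95},
    {"x": 0, "y": 0, "z": -0.25, "wx": 0, "wy": 0, "wz": 0, "hand": 0.95},
    {"x": 0, "y": 0, "z": -0.25, "wx": 0, "wy": 0, "wz": 0, "hand": 0.95},
    {"x": 0, "y": 0, "z": -0.25, "wx": 0, "wy": 0, "wz": 0, "hand": 0.95},
    {"x": 0, "y": 0, "z": -0.15, "wx": 0, "wy": 0, "wz": 0, "hand": 0.95},
    {"x": 0, "y": 0, "z": 0, "wx": 0, "wy": 0, "wz": 0, "hand": 0.95},
    {"x": 0, "y": 0, "z": 0, "wx": 0, "wy": 0, "wz": 0, "hand": 0.95},
    {"x": 0, "y": 0, "z": 0, "wx": 0, "wy": 0, "wz": 0, "hand": 0.95},
  ],
)

```text
time: 30.85
tool_pos: [0.4724, -0.3459, 0.1886]
tool_rot: [-0.001, 0.832, 0.555, -0.0]
contact_force: [-0.6, -0.0, -0.0]
gripper_width: 0.972
grasp_force: 0.0
```

```bash
python3 d.py
python3 - <<'E'
from plant import grab_frame
import cv2,numpy as np
s=grab_frame("scene");t=grab_frame("top");cv2.imwrite("pics/s12.png",s);cv2.imwrite("pics/t12.png",t)
f=lambda a,k:cv2.resize(a,None,fx=k,fy=k,interpolation=cv2.INTER_CUBIC)
cv2.imwrite("pics/c10.png",np.vstack([f(s[220:380,190:450],3),cv2.resize(t[245:300,180:280],(780,110*0+120))]))
E
```

```text
t 30.85 tcp [ 0.4724 -0.3459  0.1886] psi 67.43 tilt [-0.0008  0.0007] F [-0.6 -0.  -0. ] w 82.7mm g 0.0 q [-0.76 -0.01  1.75 -0.    1.4  -0.37]
```

View pics/c10.png

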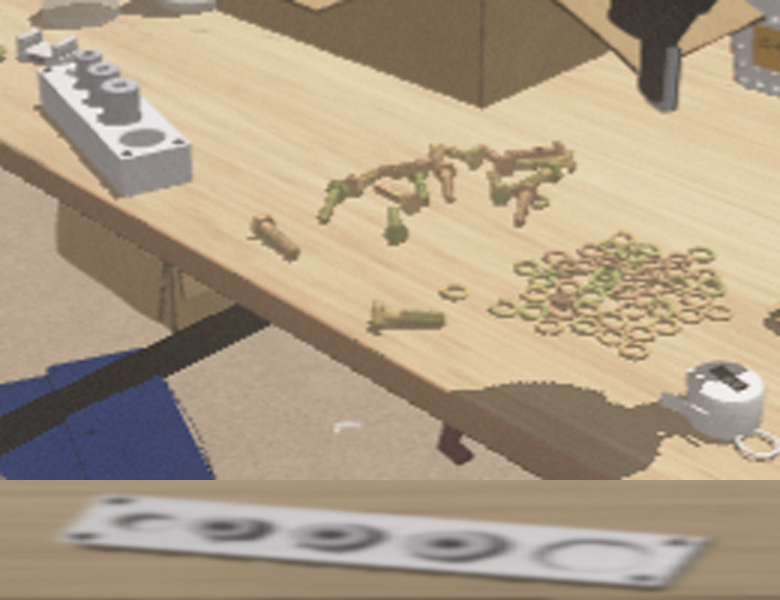

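The three sleeves stand level in the block, the lever is out, the counter lies flat and the bolts haven't moved. Handing in.

```bash
python3 -c "
from plant import job_done
print(job_done())"
```

```text
the job is handed in; nothing more can be done
None
```

Job handed in at about 31 s: the 22 and 26 mm sleeves stand home in their own holes, the counter's lever was squeezed fully three times and sprang back each time, and the counter lies flat and released with the bolts undisturbed.

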